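# Gauge the waist of a dog-bone test bar from the drawer

### The arm

A 6-joint arm with a two-finger parallel gripper is mounted at the origin on the work surface. World frame = base frame: x ahead of the robot, y to its left, z up, the work surface at z = 0. Lengths are in mm, angles in rad, forces in N, time in s.
With the tool pointing down it reaches from about 350 to 800 mm from the base axis. Payload 7.3 kg.
Tool frame: the origin (TCP) lies on the centre line of the jaws, within the pads' length; the fingertips stand 14 mm ahead of it and the grasp point (between the pads) lies 5 mm behind it; z points along the fingers, y is the line along which they close (so a half turn about z gives the same grasp; the last joint's range is limited). The gripper opens to 85 mm and grips with 20 to 120 N. Pads are 22 mm wide; open, the fingers measure 114 mm over their backs; the gripper's body (76 mm by 85 mm) begins 54 mm behind the grasp point. The pads swing forward as they close: fully open they stand 13 mm farther back than shut.
Start: joints at [1.17, 0.342, 1.524, -0, 1.275, -0.146], TCP at [132.311, 508.072, 245.322] pointing down, gripper open.
Joint ranges: [-2.53, 2.53], [-0.77, 2.02], [0.04, 2.7], [-1, 4.14], [0.28, 2.66], [-3.11, 3.11]. Speed limits (rad/s): [2.57, 2.57, 3.14, 3.14, 3.14, 3.14].

### API

Orientations are given as a unit quaternion [x, y, z, w].
In Python, from bench import ctrl, snapshot, camera_model, workorder gives the robot as it stands.
- The arm moves only by the tool carry_out, never from a script. Its argument "moves" is a list that holds one entry, the list of rows, each a list of 7 numbers: the shift along the tool's x, y, z in units of 30 mm (1.0 is 30 mm), then the turn, a rotation vector about the tool's x, y, z in units of 6 degrees (1.0 is 6 degrees), then the opening, from 0 (shut) to 1 (fully open). A call has exactly 5 rows; each row shifts and turns the commanded pose from where the row before left it, along the tool's axes as they then stand; what a row does not reach is not made up. A row lasts 1/12 s, in which the tool goes at most 41.7 mm and 7.16 degrees, less where a joint would pass 70% of its speed; a pose out of reach is approached as far as the arm can. A call is refused whole if a number of a shift passes 1 or a number of a turn 1, either way. A call with a gripper value outside its range is refused whole. The fingers move at their own pace and stop on an object; "grip_force" is the grip in N (left out, the last holds). Time passes only in rows, so rows that do not move let the fingers close, or fill a call up. It gives the time, the measured TCP pose, the force, the opening and the grip force at its end, in the units of the state.
- ctrl.state(): the state, without advancing time (a new reading comes with each control period).
- snapshot(name): name is "scene" or "top"; returns the picture (384x512x3 uint8, red, green, blue); there is no depth.
- camera_model(name): a dict with "K" (3x3 intrinsics, pixels), "T" (4x4, takes a point from camera to world coordinates). Camera axes: x right, y down, z forward; pixel columns grow to the right and rows downward; lengths in mm; the calibration is good to about 2 mm. A picture is of the moment at which its call begins. camera_model takes no time and is no camera call.
- workorder.finish_job(): hands the job in; it is judged then, once.
The state is a dict: "time": time; "qpos": joint angles; "joint_velocities": joint speeds; "joint_efforts": joint torques, N m; "tool_pos": TCP position; "eef_rot": TCP orientation; "ft_force": force on the tool from outside, world axes, zero at the start; "ft_torque": the same for the moment, N m; "width": finger opening in mm; "gripper_force": force on a finger pad.
Only numpy, scipy, OpenCV 4.12 (cv2) and the standard library are available. Lean on these libraries where they do the work, as an engineer would, in place of code of your own. Each camera call takes 0.05 s, during which the arm holds its last target. There are 200 camera calls.

### The job

Pull the top drawer of the bench unit fully open by its handle, take out the dog-bone shaped test bar and lay it flat on the anvil of the thickness gauge with the middle of its waist under the raised foot. Then gently lower the gauge's foot until it rests on the bar and reads its thickness, and leave it like that. Leave the plain bar in its pocket and the other things on the bench where they are; the drawer may stay open.

Things in the scene. Friction and masses are not known exactly. Their poses are not given: they have to be found in the camera images.
- unit_drawer0 (a joint): slide of the TOP drawer in m: 0 closed, 0.2136 fully out; it moves along the -x axis of its handle's frame; about 2 N to slide. The drawer's side walls end 142 mm above the bench, the top edge of its front 152 mm
- unit_drawer0_handle (a point): middle of the top drawer's handle: level steel bar 11 mm thick, 120 mm long along its y, held 35 mm in front of the drawer front by stems near its ends; moves with the drawer. The unit (grey, fixed, 300 deep by 240 wide by 164 mm high, two white-fronted drawers) has the same axes: its front faces -x, its front edge begins 50 mm behind the closed handle, its top is 41 mm above it
- pocket_left (a point): floor centre of the left (unit +y) pocket in the top drawer; moves with it. Both pockets, 176 by 32 mm, 12 mm deep, lie along the unit's x in a black insert whose top is flush with the bars; an open trough 40 mm wide across the pockets' middle lets fingers down beside a bar, so a bar can be taken out only by its middle
- pocket_right (a point): floor centre of the right (unit -y) pocket, 100 mm from the left one
- dogbone: the dog-bone test bar: bare aluminium, 170 (x) by 28 (y) by 12 (z) mm, about 0.13 kg, with a waist only 18 mm wide over the middle 70 mm; the full-width tabs are 50 mm long at each end. Lies flat in one of the two pockets; origin at the centre of its underside, x along its length
- plain_bar: plain straight aluminium bar, 170 by 28 by 12 mm, no waist; lies in the other pocket; origin as for the dog-bone
- gauge: thickness gauge, fixed; origin on the bench under the foot's axis. Base plate 14 mm high, from 35 mm in front (-x) to 145 mm behind, 90 mm wide; anvil 50 by 50 mm; column 112 mm behind the axis, its arm carries a dark head 44 mm wide, +-20 mm in x, 82 to 126 mm high. Open to the front and both sides. A gripper holding a bar by its waist does not fit under the head; one holding its front end does
- anvil (a point): centre of the anvil's top face, on the foot's axis, 30 mm above the bench
- plunger (a joint): the gauge's sprung plunger, in m: height of its foot above the anvil (0 on the bare anvil, 0.04 at the top). It starts raised; it is stiff and stays where it is left; about 2 to 3 N downward moves it, and resting on a part it reads the part's thickness
- foot (a point): centre of the plunger's foot face (8 mm across), the underside that touches the part
- knob_top (a point): centre of the top face of the plunger's black knob (28 mm across, 14 mm high), 144 mm above the foot, clear above the head
- wash_a: white plastic wash bottle, 66 mm across, 180 mm tall with its spout, standing on the bench; origin under its centre
- wash_b: second white wash bottle like wash_a, further back
- tablet_jar: small white jar with a red cap, 52 mm across, 85 mm tall; origin under its centre
- beaker: glass beaker, 70 mm across, 85 mm tall, left of the gauge; origin under its centre
- scoop: wooden-handled steel spoon lying on the bench, on the far left; handle along its -x
- tube_brush: flat brush with a black handle lying on the bench, right of the drawer unit; handle along its -x
Mind the look-alikes: they are no part of the job. What is shaped like the gauge but orange or pink is not meant.

How it is judged:
By the outcome, as a careful person would: the job done as asked, in the order asked, and still so for the second after the job is handed in, with the robot touching nothing.
It also fails if it takes over 72 s, if anything falls off the work surface, if the arm or the gripper's body presses on something with over 40 N, if the wrist force passes 120 N, or if a joint passes its speed limit or range.

## Working session

There is one attempt and no reset: what is moved stays moved. The work goes in short steps, Python scripts to look and compute and a tool call to move; the robot and the scene stay as the last step left them, time stands still between calls to the robot, and variables do not carry over. Pictures are saved under pics/ and viewed, at most 12 in all, crops included, and the job is handed in when it is done.

Besides the shell and the picture viewer there is one more tool, called by a JSON object that holds its "api" and its "payload", one argument or row to a line. carry_out: Moves the arm, as the interface text tells. Its arguments: {"type":"object","properties":{"moves":{"type":"array","items":{"type":"array","items":{"type":"array","items":{"type":"number"}}}},"grip_force":{"type":"number"}},"required":["moves"]}

```bash
mkdir -p pics; ls; python3 - <<'E'
from bench import ctrl,snapshot,camera_model
import cv2,numpy as np
for n in("scene","top"):
    im=snapshot(n); cv2.imwrite(f"pics/{n}0.png",cv2.resize(im[:,:,::-1],(800,600),interpolation=cv2.INTER_CUBIC))
    m=camera_model(n); print(n,np.round(m["K"],1).tolist(),np.round(m["T"],3).tolist())
s=ctrl.state();print({k:np.round(v,3).tolist() for k,v in s.items()})
E
```

```text
pics
scene [[347.2, 0.0, 256.2], [0.0, 347.2, 189.1], [0.0, 0.0, 1.0]] [[0.139, 0.842, -0.521, 1163.601], [0.99, -0.111, 0.083, -30.357], [0.012, -0.528, -0.849, 1188.323], [0.0, 0.0, 0.0, 1.0]]
top [[384.9, 0.0, 259.8], [0.0, 384.9, 197.1], [0.0, 0.0, 1.0]] [[-0.081, -0.972, 0.222, 216.691], [-0.997, 0.077, -0.025, 90.814], [0.007, -0.223, -0.975, 1518.072], [0.0, 0.0, 0.0, 1.0]]
{'time': 0.1, 'qpos': [1.17, 0.343, 1.525, -0.0, 1.275, -0.146], 'joint_velocities': [0.001, -0.002, -0.001, 0.001, -0.001, -0.001], 'joint_efforts': [0.0, -43.445, -24.649, -0.0, 0.005, 0.0], 'tool_pos': [132.157, 507.758, 244.708], 'eef_rot': [0.127, 0.992, -0.001, -0.0], 'ft_force': [-0.832, -0.301, -0.077], 'ft_torque': [0.043, -0.045, -0.036], 'gripper_force': 0.0, 'width': 85.75}
```

View pics/scene0.png

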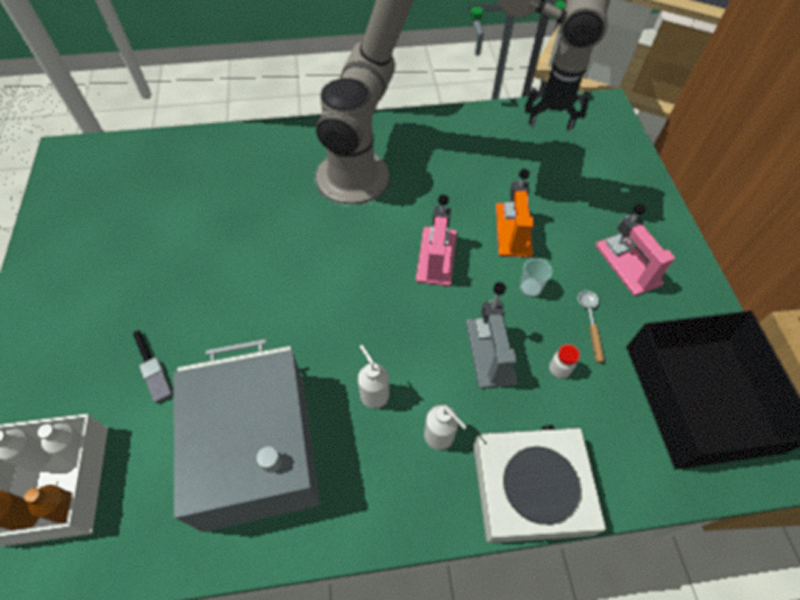

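View pics/top0.png

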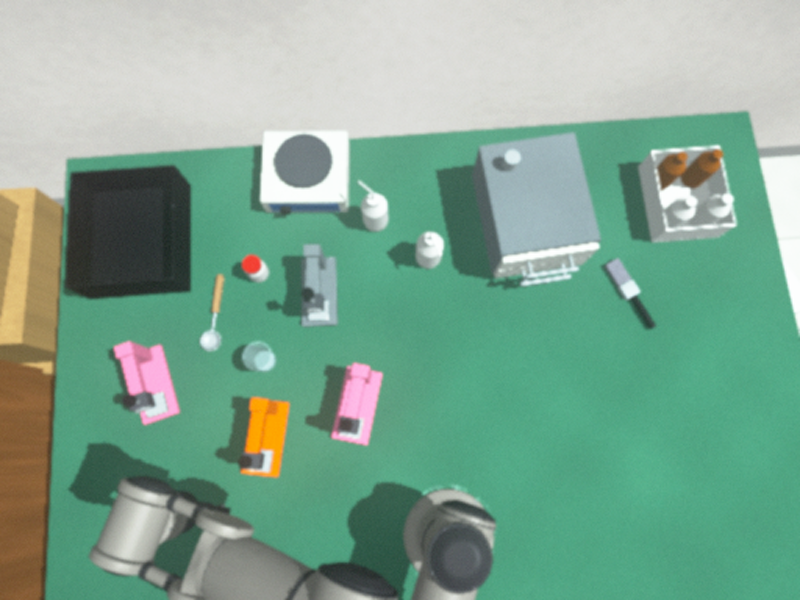

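The scene view shows the unit at (245,430) with its handle at (236,349). The gauge-like things in the top view are grey (318,290), orange (265,440), pink (145,385) and pink (357,405). The grey one is meant. The handle-like bars are the upper and lower drawer handles near (545,270) in the top view. Next is a close crop of both.

```bash
cat > h.py <<'E'
import numpy as np,cv2
from scipy.spatial.transform import Rotation as R
from bench import ctrl,snapshot,camera_model
def ray(n,u,v):
    m=camera_model(n);K=np.array(m["K"]);T=np.array(m["T"])
    return T[:3,3],T[:3,:3]@np.linalg.solve(K,[u,v,1.])
def plane(n,u,v,z):
    o,d=ray(n,u,v);return o+d*(z-o[2])/d[2]
def tri(a,b):
    (o,d),(p,e)=ray("scene",*a),ray("top",*b)
    d=d/np.linalg.norm(d);e=e/np.linalg.norm(e)
    s=np.linalg.lstsq(np.c_[d,-e],p-o,rcond=None)[0]
    A,B=o+s[0]*d,p+s[1]*e;return (A+B)/2,np.linalg.norm(A-B)
def proj(n,P):
    m=camera_model(n);T=np.array(m["T"]);c=T[:3,:3].T@(np.array(P)-T[:3,3]);q=np.array(m["K"])@c;return q[:2]/q[2]
def crop(im,x,y,w,h,W=400,H=300):
    return cv2.resize(im[y:y+h,x:x+w,::-1],(W,H),interpolation=cv2.INTER_CUBIC)
def delta(P,q=None):
    s=ctrl.state();r=R.from_quat(s["eef_rot"]);d=r.inv().apply(np.array(P)-s["tool_pos"])/30
    print("shift units",np.round(d,2))
    if q is not None: print("turn units",np.round((r.inv()*q).as_rotvec()/np.radians(6),2))
def down(yaw): # tool z down, tool y (closing) at angle yaw in world
    y=np.array([np.cos(yaw),np.sin(yaw),0]);z=np.array([0,0,-1.]);return R.from_matrix(np.c_[np.cross(y,z),y,z])
E
python3 - <<'E'
from h import *
a=snapshot("scene");b=snapshot("top")
A=crop(a,100,200,100,75);B=crop(b,300,140,100,75);C=crop(a,284,170,100,75);D=crop(b,170,145,80,60)
cv2.imwrite("pics/c1.png",np.vstack([np.hstack([A,B]),np.hstack([C,D])]))
E
```

```text
(no output)
```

View pics/c1.png

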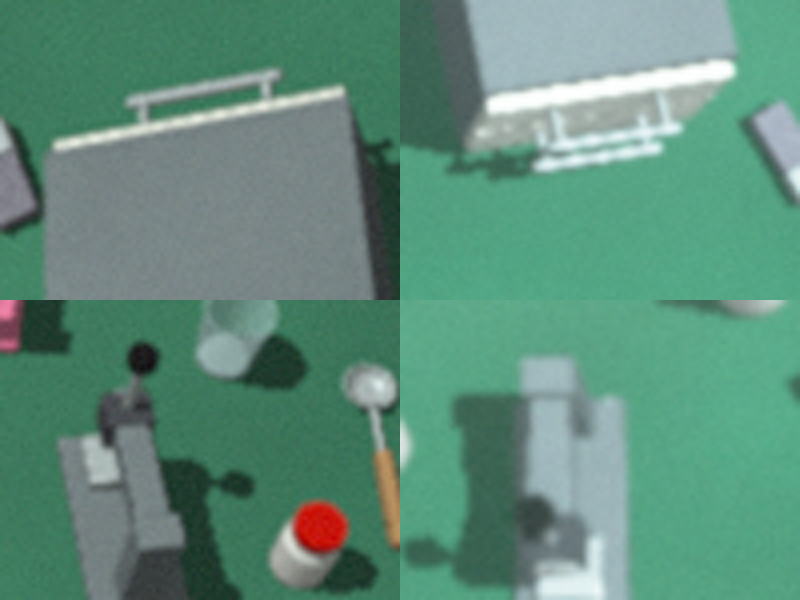

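The crops (top pair: handle) show the top drawer's handle, scene ends at crop (128,103) and (281,74), top-view ends at (552,148) and (682,128). The lower handle is the second bar below. The lower pair shows the grey gauge with its knob at (143,358) in scene and (535,516) in top.

```bash
python3 - <<'E'
from h import *
f=lambda x,y,x0,y0,k:(x0+(x+.5)/k-.5,y0+(y+.5)/k-.5)
S=lambda x,y:f(x,y,100,200,4);T=lambda x,y:f(x-400,y,300,140,4)
print("hL",tri(S(281,74),T(552,148)),"hR",tri(S(128,103),T(682,128)))
for p in [(281,74),(128,103)]:print(plane("scene",*S(*p),123))
for p in [(552,148),(682,128)]:print(plane("top",*T(*p),123))
print("unit front top edge top",plane("top",*T(487,98),164),plane("top",*T(735,62),164))
print("knob",tri(f(143,58,284,170,4),f(135,216,170,145,5)))
print("gauge right edge",plane("top",*f(222,98,170,145,5),14),plane("top",*f(228,300,170,145,5),14))
# gauge grey mask? print anvil white bright blob
b=snapshot("top").astype(int)[185:212,188:222]
g=b.min(2); print(g)
E
```

```text
hL (array([ 588.34404077, -238.49071025,  127.39516399]), np.float64(8.268441445881386)) hR (array([ 598.29420767, -365.05431009,  125.98277731]), np.float64(5.712554361912168))
[ 586.6898484 -235.1345429  123.       ]
[ 597.23464113 -362.99417221  123.        ]
[ 589.52270504 -243.78886934  123.        ]
[ 599.2948224  -369.04429937  123.        ]
unit front top edge top [ 630.82572333 -180.18924269  164.        ] [ 647.39755185 -413.89080703  164.        ]
knob (array([567.28786852, 278.32548378, 203.49475494]), np.float64(4.356959782065494))
gauge right edge [711.00535403 227.67028683  14.        ] [542.26314036 232.11986329  14.        ]
[[ 58  61  60  59  56  59  64  63  65  62  72  99 127 148 158 160 149 147
  154 160 158 160 158 155 154 154 152 125  92  84  82  85  85  86]
 [ 61  56  57  61  58  57  60  61  57  59  62  71 105 139 157 155 149 143
  154 157 154 155 156 155 157 154 153 124  96  85  86  84  84  84]
 [ 56  57  60  59  54  60  54  60  55  59  58  66  88 124 139 139 131 134
  148 153 155 156 158 155 158 155 155 125  88  87  81  83  83  82]
 [ 58  56  59  56  56  61  
[... 2657 characters left out ...]
  85  85  75  87 122 141 151 151 151 148 145 141 143 145 141 140 139
  138 136 133 133 134 134 135 133 134 120 101  87  89  85  84  88]
 [ 84  86  86  82  88 110 128 131 130 129 129 125 120 118 117 111 113 107
  104 106  98  99  99  98  97  99  96  97  89  87  82  87  84  86]
 [ 83  84  83  82  85  93  95  98  97  98  94  95  96  93  94  90  86  89
   91  90  88  88  83  87  87  89  89  85  87  86  85  87  88  84]
 [ 87  81  81  82  88  85  85  81  85  85  82  85  88  85  85  87  83  85
   86  83  84  86  86  88  84  87  88  86  82  86  87  84  88  88]
 [ 87  87  83  81  84  85  82  84  85  85  84  85  85  82  85  82  84  86
   84  85  87  83  87  86  89  85  84  86  84  87  85  84  87  87]]
```

{"api": "carry_out", "payload": {
  "moves": [
    [[0, 0, -0.2, 0, 0, 1, 0.32], [0, 0, -0.2, 0, 0, 1, 0.32], [0, 0, -0.2, 0, 0, 1, 0.32], [0, 0, -0.2, 0, 0, 1, 0.32], [0, 0, -0.2, 0, 0, 1, 0.32]]
  ],
  "grip_force": 60
}}

```text
time: 0.67
tool_pos: [132.3, 508.0, 275.5]
eef_rot: [0.382, 0.924, -0.0, -0.0]
ft_force: [-0.7, 0.2, -0.1]
width: 27.8
gripper_force: 0.0
```

{"api": "carry_out", "payload": {
  "moves": [
    [[0, 0, -0.2, 0, 0, 1, 0.32], [0, 0, 0, 0, 0, 1, 0.32], [0, 0, 0, 0, 0, 1, 0.32], [0, 0, 0, 0, 0, 1, 0.32], [0, 0, 0, 0, 0, 1, 0.32]]
  ]
}}

```text
time: 1.08
tool_pos: [132.3, 508.0, 281.2]
eef_rot: [0.608, 0.794, -0.0, 0.0]
ft_force: [-0.6, -0.3, 0.8]
width: 27.6
gripper_force: 0.0
```

{"api": "carry_out", "payload": {
  "moves": [
    [[0, 0, 0, 0, 0, 1, 0.32], [0, 0, 0, 0, 0, 0.85, 0.32], [-0.9, 0.9, 0, 0, 0, 0, 0.32], [-0.9, 0.9, 0, 0, 0, 0, 0.32], [-0.9, 0.9, 0, 0, 0, 0, 0.32]]
  ]
}}

```text
time: 1.5
tool_pos: [219.5, 432.5, 281.1]
eef_rot: [0.679, 0.734, -0.0, 0.0]
ft_force: [0.7, 0.4, -0.1]
width: 27.2
gripper_force: 0.0
```

{"api": "carry_out", "payload": {
  "moves": [
    [[-0.9, 0.9, 0, 0, 0, 0, 0.32], [-0.9, 0.9, 0, 0, 0, 0, 0.32], [-0.9, 0.9, 0, 0, 0, 0, 0.32], [-0.9, 0.9, 0, 0, 0, 0, 0.32], [-0.9, 0.9, 0, 0, 0, 0, 0.32]]
  ]
}}

```text
time: 1.92
tool_pos: [365.0, 307.4, 281.4]
eef_rot: [0.68, 0.733, 0.0, -0.0]
ft_force: [0.3, 1.0, 0.4]
width: 27.6
gripper_force: 0.0
```

{"api": "carry_out", "payload": {
  "moves": [
    [[-1, 0.9, 0, 0, 0, 0, 0.32], [-1, 0.9, 0, 0, 0, 0, 0.32], [-1, 0.9, 0, 0, 0, 0, 0.32], [-1, 0.9, 0, 0, 0, 0, 0.32], [-1, 0.9, 0, 0, 0, 0, 0.32]]
  ]
}}

```text
time: 2.33
tool_pos: [510.9, 167.7, 281.3]
eef_rot: [0.68, 0.733, 0.0, -0.0]
ft_force: [0.4, 1.2, -0.5]
width: 27.3
gripper_force: 0.0
```

```bash
python3 - <<'E'
from h import *
s=ctrl.state();print({k:np.round(s[k],3).tolist() for k in("time","qpos","tool_pos","eef_rot","width","ft_force")})
delta([593,-302,275],down(.075))
# gauge anvil estimates
print(plane("top",203.8,204,30),plane("top",204.1,205,14),plane("top",215.5,205,14),plane("top",192.8,205,14))
E
```

```text
{'time': 2.333, 'qpos': [0.174, 0.34, 1.426, 0.0, 1.375, 0.1], 'tool_pos': [510.885, 167.688, 281.296], 'eef_rot': [0.68, 0.733, 0.0, -0.0], 'width': 27.324, 'ft_force': [0.417, 1.242, -0.496]}
shift units [-15.82   1.56   0.21]
turn units [ 0. -0. -0.]
[544.79405744 275.28818105  30.        ] [544.15727576 276.27958676  14.        ] [540.54125627 231.01871122  14.        ] [547.74002846 321.12406965  14.        ]
```

{"api": "carry_out", "payload": {
  "moves": [
    [[-1, 0.1, 0, 0, 0, 0, 0.32], [-1, 0.1, 0, 0, 0, 0, 0.32], [-1, 0.1, 0, 0, 0, 0, 0.32], [-1, 0.1, 0, 0, 0, 0, 0.32], [-1, 0.1, 0, 0, 0, 0, 0.32]]
  ]
}}

```text
time: 2.75
tool_pos: [536.0, 19.5, 281.2]
eef_rot: [0.68, 0.733, -0.0, -0.0]
ft_force: [0.5, -0.7, -0.8]
width: 27.3
gripper_force: 0.0
```

{"api": "carry_out", "payload": {
  "moves": [
    [[-1, 0.1, 0, 0, 0, 0, 0.32], [-1, 0.1, 0, 0, 0, 0, 0.32], [-1, 0.1, 0, 0, 0, 0, 0.32], [-1, 0.1, 0, 0, 0, 0, 0.32], [-1, 0.1, 0, 0, 0, 0, 0.32]]
  ]
}}

```text
time: 3.17
tool_pos: [562.2, -129.0, 281.2]
eef_rot: [0.68, 0.733, 0.0, -0.0]
ft_force: [0.2, 0.1, -1.0]
width: 27.6
gripper_force: 0.0
```

{"api": "carry_out", "payload": {
  "moves": [
    [[-1, 0.1, 0.5, 0, 0, 0, 0.32], [-1, 0.1, 0.5, 0, 0, 0, 0.32], [-1, 0.1, 0.5, 0, 0, 0, 0.32], [-1, 0.1, 0.5, 0, 0, 0, 0.32], [-1, 0.1, 0.5, 0, 0, 0, 0.32]]
  ]
}}

```text
time: 3.58
tool_pos: [588.4, -277.4, 205.3]
eef_rot: [0.68, 0.733, 0.0, -0.0]
ft_force: [-0.1, -0.7, 0.3]
width: 27.2
gripper_force: 0.0
```

{"api": "carry_out", "payload": {
  "moves": [
    [[-0.8, 0, 0.1, 0, 0, 0, 0.32], [0, 0, 0, 0, 0, 0, 0.32], [0, 0, 0, 0, 0, 0, 0.32], [0, 0, 0, 0, 0, 0, 0.32], [0, 0, 0, 0, 0, 0, 0.32]]
  ]
}}

```text
time: 4.0
tool_pos: [590.4, -298.7, 203.9]
eef_rot: [0.68, 0.734, 0.0, 0.0]
ft_force: [0.0, 0.3, 0.6]
width: 27.2
gripper_force: 0.0
```

```bash
python3 - <<'E'
from h import *
s=ctrl.state();print({k:np.round(s[k],3).tolist() for k in("time","qpos","tool_pos","ft_force")})
delta([593,-302,128],down(.075))
a=snapshot("scene");b=snapshot("top")
A=crop(a,100,190,100,75,400,300);B=crop(b,310,130,100,75)
p=np.array(s["tool_pos"])+[0,0,-14]
for n,I,o in(("scene",A,(100,190)),("top",B,(310,130))):
    q=(proj(n,p)-o)*4;cv2.circle(I,tuple(int(v) for v in q),3,(0,0,255),-1);print(n,q)
cv2.imwrite("pics/c2.png",np.hstack([A,B]))
E
```

```text
{'time': 4.0, 'qpos': [-0.584, 0.627, 1.166, 0.0, 1.347, -0.661], 'tool_pos': [590.443, -298.726, 203.901], 'ft_force': [0.017, 0.256, 0.56]}
shift units [-0.12  0.08  2.53]
turn units [0.01 0.   0.01]
scene [183.68625089  88.16254517]
top [185.97982929 160.47567441]
```

View pics/c2.png

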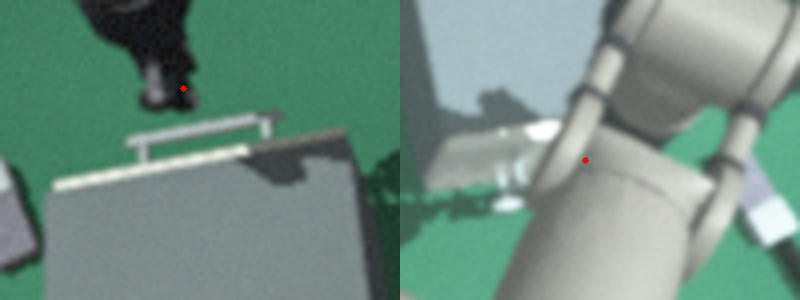

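The scene crop shows the gripper just over the handle, tips near (153,100) and (190,100), with the projected tip point at (184,88). The top view is blocked by the arm. I'll check the tips' projection against the picture.

```bash
python3 - <<'E'
from h import *
s=ctrl.state();a=snapshot("scene");r=R.from_quat(s["eef_rot"])
I=crop(a,115,195,64,48,800,600)
for y in(-14,14,-28,28):
  for x in(-11,11):
    p=s["tool_pos"]+r.apply([x,y,14]);q=(proj("scene",p)-[115,195]+.5)*12.5
    cv2.circle(I,tuple(int(v) for v in q),4,(0,0,255) if y>0 else (255,0,0),-1)
cv2.imwrite("pics/c3.png",I)
E
```

```text
(no output)
```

View pics/c3.png

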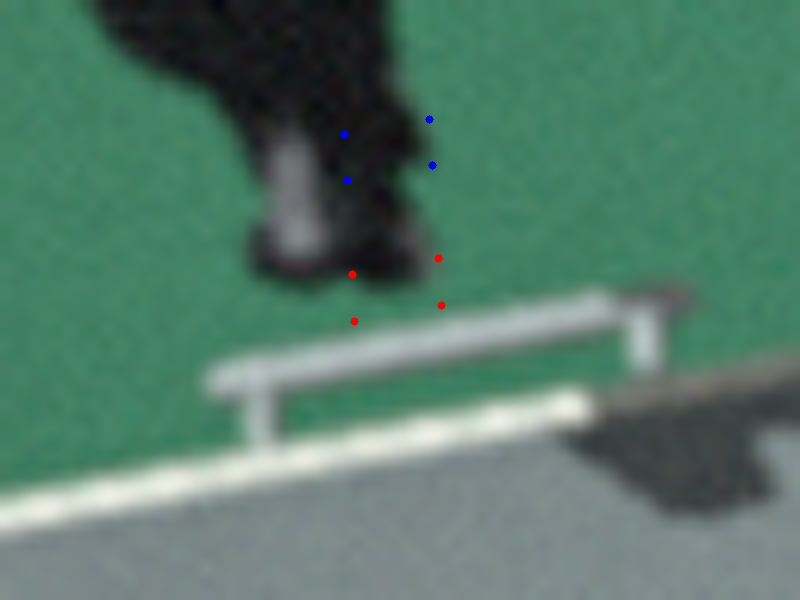

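```bash
python3 - <<'E'
from h import *
for n in("scene","top"):
    print(n,proj(n,[0,0,0])*1.5625,"tcp0",proj(n,[132,508,231])*1.5625)
E
```

```text
scene [351.5515924  176.16393369] tcp0 [547.4917632  130.91616461]
top [446.76358146 535.23518957] tcp0 [200.80457307 505.03057399]
```

```bash
python3 - <<'E'
from h import *
a=cv2.imread("pics/scene0.png")
I=cv2.resize(a[60:150,510:630],(800,600),interpolation=cv2.INTER_CUBIC)
r=R.from_quat([.127,.992,0,0])
for y in(-43,43,-57,57):
  for x in(-11,11):
    q=(proj("scene",r.apply([x,y,9])+[132.2,507.9,245])*1.5625-[510,60])*6.667
    cv2.circle(I,tuple(int(v) for v in q),4,(0,0,255) if y>0 else (255,0,0),-1)
cv2.imwrite("pics/c4.png",I)
E
```

```text
(no output)
```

View pics/c4.png

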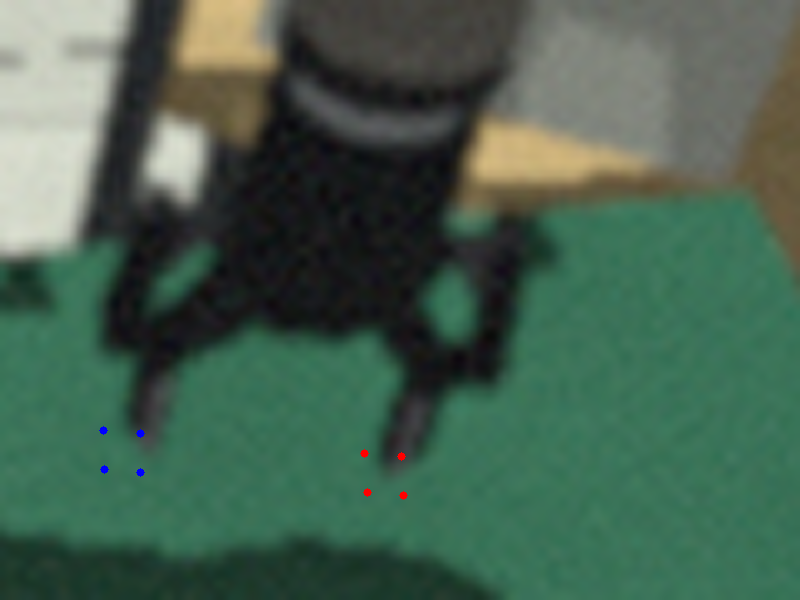

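The crop shows the start pose with tips at (150,450) and (400,465), near the projections. The tip shape over the handle is ambiguous, so I'll open the fingers there and compare numerically.

{"api": "carry_out", "payload": {
  "moves": [
    [[0, 0, 0, 0, 0, 0, 1], [0, 0, 0, 0, 0, 0, 1], [0, 0, 0, 0, 0, 0, 1], [0, 0, 0, 0, 0, 0, 1], [0, 0, 0, 0, 0, 0, 1]]
  ]
}}

```text
time: 4.57
tool_pos: [590.2, -299.8, 203.3]
eef_rot: [0.68, 0.733, 0.0, -0.0]
ft_force: [-0.8, 0.2, 0.6]
width: 84.5
gripper_force: 0.0
```

```bash
python3 - <<'E'
from h import *
s=ctrl.state();r=R.from_quat(s["eef_rot"]);print(s["tool_pos"],s["width"])
for y in(-50,50):print(proj("scene",s["tool_pos"]+r.apply([0,y,1])))
a=snapshot("scene")[180:232,112:170]
for i,row in enumerate(a):
    print(180+i,"".join("#" if p.max()<60 else ("o" if p.max()<110 and p[1]<p[0]+15 else ("." if p[1]>p[0]+20 else "+")) for p in row.astype(int)))
E
```

```text
[ 590.20895809 -299.83090019  203.28383398] 84.51037772582713
[143.85694134 197.05978633]
[145.3342049  223.95348401]
180 ooooooooooo#########oooooooo####..........................
181 +oooooooooo##########ooooooo####..........................
182 ++oooooooooo########ooooooo######.........................
183 .+oooooooooo########oooooo#######.........................
184 ..+oooooooooo#######ooooo#########........................
185 ...++oooooooo#####oooooo##########........................
186 ...++++oooooooooooooooo############.......................
187 ....o++oooooooooooooo##############.......................
188 .....oooooooooooooo################.......................
189 ......+#ooooooo####################.......................
190 .......###############ooo##########.......................
191 ........#############oo############.......................
192 ........+#########################........................
193 .........#########################........................
194 ..........########################........................
195 ..........#######################
[... 1593 characters left out ...]
++++++.
221 .........................##########oo++++++++++++++..+++..
222 .........................+#########o+++++++++.........++..
223 .........................+o#oo#####oo+++..............++..
224 ......................+++++ooooo......................++..
225 ....................+++++++++........................+++++
226 ....................++++++......................+++++++++o
227 .......................++.................+++++++++++++ooo
228 .......................++............++++++++++++++++ooooo
229 ........................+.......++++++++++++++++oooooooooo
230 ........................++.+++++++++++++++++ooooo#oooooooo
231 ......................+++++++++++++++++++++oooooooooooooo+
```

The finger pair is stacked along the image rows as intended, near tip at about (142,223), so the orientation and x agree. Now I'll grip the handle.

{"api": "carry_out", "payload": {
  "moves": [
    [[0, 0.08, 0, 0, 0, 0, 0.32], [0, 0, 0, 0, 0, 0, 0.32], [0, 0, 0, 0, 0, 0, 0.32], [0, 0, 0, 0, 0, 0, 0.32], [0, 0, 0.6, 0, 0, 0, 0.32]]
  ]
}}

```text
time: 5.03
tool_pos: [594.2, -300.7, 188.9]
eef_rot: [0.68, 0.733, 0.001, 0.004]
ft_force: [0.9, 0.2, 0.1]
width: 27.7
gripper_force: 0.0
```

{"api": "carry_out", "payload": {
  "moves": [
    [[0, 0, 0.6, 0, 0, 0, 0.32], [0, 0, 0.4, 0, 0, 0, 0.32], [0, 0, 0.4, 0, 0, 0, 0.32], [0, 0, 0.4, 0, 0, 0, 0.32], [0, 0, 0.36, 0, 0, 0, 0.32]]
  ]
}}

```text
time: 5.45
tool_pos: [592.9, -299.8, 120.9]
eef_rot: [0.68, 0.733, 0.0, 0.001]
ft_force: [-23.8, 14.0, 83.0]
width: 27.3
gripper_force: 43.2
```

{"api": "carry_out", "payload": {
  "moves": [
    [[0, 0, 0, 0, 0, 0, 0.1], [0, 0, 0, 0, 0, 0, 0.1], [0, 0, 0, 0, 0, 0, 0], [0, 0, 0, 0, 0, 0, 0], [0, 0, 0, 0, 0, 0, 0]]
  ],
  "grip_force": 40
}}

```text
time: 5.87
tool_pos: [593.3, -299.9, 121.4]
eef_rot: [0.68, 0.733, 0.0, 0.001]
ft_force: [1.6, 0.4, 5.5]
width: 9.5
gripper_force: 39.1
```

{"api": "carry_out", "payload": {
  "moves": [
    [[0, -0.2, 0, 0, 0, 0, 0], [0, -0.4, 0, 0, 0, 0, 0], [0, -0.5, 0, 0, 0, 0, 0], [0, -0.5, 0, 0, 0, 0, 0], [0, -0.4, 0, 0, 0, 0, 0]]
  ]
}}

```text
time: 6.28
tool_pos: [532.5, -304.8, 121.4]
eef_rot: [0.68, 0.733, 0.0, 0.001]
ft_force: [1.5, -0.9, 5.5]
width: 9.5
gripper_force: 39.6
```

```bash
python3 - <<'E'
from h import *
s=ctrl.state();print({k:np.round(s[k],3).tolist() for k in("time","tool_pos","ft_force","width")})
a=snapshot("scene")[205:245,110:190]
for i,row in enumerate(a):
    print(205+i,"".join("#" if p.max()<60 else ("W" if p.min()>170 else ("." if p[1]>p[0]+20 else "+")) for p in row.astype(int)))
E
```

```text
{'time': 6.283, 'tool_pos': [532.482, -304.843, 121.391], 'ft_force': [1.472, -0.893, 5.527], 'width': 9.53}
205 ................................++++######++++++++++++++........................
206 ................................++++######+++++........+...............++.......
207 ............................+.WW+++++#####++...........+...........+++++++......
208 .........................++++W+++++++#####+............++...+++++++++++++++.....
209 ......................WWWW++++++++++++#####...........+++++++++++++++++++++.....
210 ......................+++++.....+++++#####++.....++++++++++++++++++++++++++.....
211 ........................++......#++++###++++++++++++++++++++++++++++++++++++....
212 .........................+......+++++++++++++++++++++++++++++++++++++++++++++...
213 .........................++....+++WWW+++++++++++++++++++++++++++++++++++++++++.#
214 ........................WWWWWWWWWWWWWW++++++++++++++++++++++++++++++++++++++++.#
215 ....................WWWWWWWWWWWWWWWWWW++++++++++++++++++++++++++++++++++++++++..
216 ..............WWWWWWWWWWWWWWWWWWWWWWW+++++++++++++++
[... 1708 characters left out ...]
++++++++++++++++++++
237 .......+++++++++++++++++++++++++++++++++++++++++++++++++++++++++++++++++++++++++
238 ...+++++++++++++++++++++++++++++++++++++++++++++++++++++++++++++++++++++++++++++
239 ..++++++++++++++++++++++++++++++++++++++++++++++++++++++++++++++++++++++++++++++
240 ..++++++++++++++++++++++++++++++++++++++++++++++++++++++++++++++++++++++++++++++
241 ..++++++++++++++++++++++++++++++++++++++++++++++++++++++++++++++++++++++++++++++
242 ..++++++++++++++++++++++++++++++++++++++++++++++++++++++++++++++++++++++++++++++
243 ..++++++++++++++++++++++++++++++++++++++++++++++++++++++++++++++++++++++++++++++
244 ..++++++++++++++++++++++++++++++++++++++++++++++++++++++++++++++++++++++++++++++
```

{"api": "carry_out", "payload": {
  "moves": [
    [[0, -0.6, 0, 0, 0, 0, 0], [0, -0.6, 0, 0, 0, 0, 0], [0, -0.6, 0, 0, 0, 0, 0], [0, -0.6, 0, 0, 0, 0, 0], [0, -0.6, 0, 0, 0, 0, 0]]
  ]
}}

```text
time: 6.75
tool_pos: [443.1, -312.0, 121.4]
eef_rot: [0.68, 0.733, -0.0, 0.002]
ft_force: [1.9, -3.4, 4.7]
width: 9.6
gripper_force: 40.6
```

{"api": "carry_out", "payload": {
  "moves": [
    [[0, -0.6, 0, 0, 0, 0, 0], [0, -0.5, 0, 0, 0, 0, 0], [0, -0.4, 0, 0, 0, 0, 0], [0, -0.3, 0, 0, 0, 0, 0], [0, -0.15, 0, 0, 0, 0, 0]]
  ]
}}

```text
time: 7.17
tool_pos: [384.3, -316.8, 121.3]
eef_rot: [0.68, 0.733, -0.001, 0.002]
ft_force: [1.5, -2.7, 5.3]
width: 9.0
gripper_force: 40.7
```

{"api": "carry_out", "payload": {
  "moves": [
    [[0, -0.05, 0, 0, 0, 0, 0], [0, -0.05, 0, 0, 0, 0, 0], [0, -0.03, 0, 0, 0, 0, 0], [0, -0.03, 0, 0, 0, 0, 0], [0, 0, 0, 0, 0, 0, 0]]
  ]
}}

```text
time: 7.58
tool_pos: [381.4, -317.0, 121.4]
eef_rot: [0.68, 0.733, 0.0, 0.003]
ft_force: [4.4, -2.4, 5.4]
width: 9.3
gripper_force: 40.6
```

{"api": "carry_out", "payload": {
  "moves": [
    [[0, -0.04, 0, 0, 0, 0, 0], [0, -0.04, 0, 0, 0, 0, 0], [0, -0.04, 0, 0, 0, 0, 0], [0, 0, 0, 0, 0, 0, 0], [0, 0, 0, 0, 0, 0, 0]]
  ]
}}

```text
time: 8.0
tool_pos: [381.2, -317.1, 121.4]
eef_rot: [0.68, 0.733, 0.002, 0.005]
ft_force: [22.2, 0.6, -2.1]
width: 9.4
gripper_force: 40.3
```

{"api": "carry_out", "payload": {
  "moves": [
    [[0, -0.02, 0, 0, 0, 0, 0.32], [0, 0, 0, 0, 0, 0, 0.32], [0, 0, 0, 0, 0, 0, 0.32], [0, 0, 0, 0, 0, 0, 0.32], [0, 0, -0.3, 0, 0, 0, 0.32]]
  ]
}}

```text
time: 8.42
tool_pos: [374.5, -315.0, 128.1]
eef_rot: [0.68, 0.733, 0.0, -0.002]
ft_force: [-0.8, -0.3, -0.2]
width: 27.2
gripper_force: 0.0
```

{"api": "carry_out", "payload": {
  "moves": [
    [[0, 0, -1, 0, 0, 0, 0.5], [0, 0, -1, 0, 0, 0, 0.5], [0, 0, -1, 0, 0, 0, 0.5], [0.6, -0.6, -1, 0, 0, 0, 0.5], [1, -0.6, -1, 0, 0, 0, 0.5]]
  ]
}}

```text
time: 8.83
tool_pos: [337.7, -274.4, 278.5]
eef_rot: [0.68, 0.733, -0.0, 0.001]
ft_force: [-0.5, -0.3, -0.0]
width: 42.9
gripper_force: 0.0
```

{"api": "carry_out", "payload": {
  "moves": [
    [[1, -0.2, 0, 0, 0, 1, 0.65], [1, 0, 0, 0, 0, 1, 0.65], [1, 0, 0, 0, 0, 1, 0.65], [1, 0, 0, 0, 0, 1, 0.65], [1, 0, 0, 0, 0, 1, 0.65]]
  ]
}}

```text
time: 9.25
tool_pos: [351.1, -125.7, 277.3]
eef_rot: [0.848, 0.53, 0.0, 0.0]
ft_force: [1.3, -0.7, -0.1]
width: 55.5
gripper_force: 0.0
```

```bash
python3 - <<'E'
from h import *
a=snapshot("scene");b=snapshot("top");np.save("a.npy",a);np.save("b.npy",b)
c=np.array([520,-306,105]);pa=proj("scene",c);pb=proj("top",c);print(pa,pb)
A=crop(a,110,150,90,90,400,400);B=crop(b,300,155,90,90,400,400)
cv2.imwrite("pics/c5.png",np.hstack([A,B]))
E
```

```text
[150.53825741 206.17056198] [355.28994181 194.33763584]
```

View pics/c5.png

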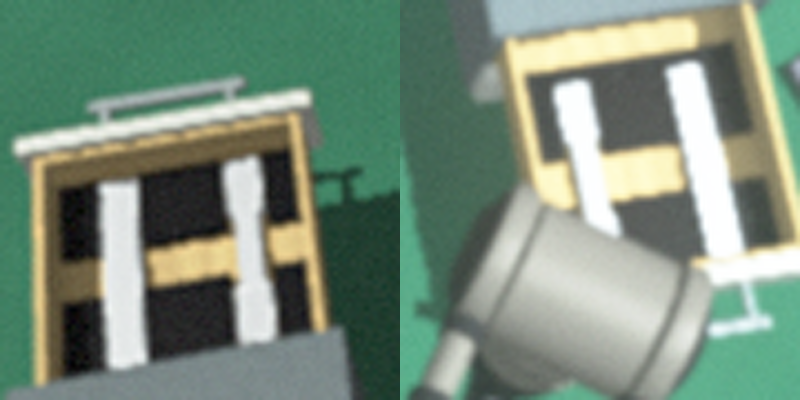

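The dog-bone is the left (+y) bar, waisted: scene crop (252,250), top crop (587,180). The plain bar is on the right side of the unit, in the scene at (123,270). The wood-coloured trough marks their middles.

```bash
python3 - <<'E'
from h import *
for n,x0,x1,y0,y1 in(("scene",156,180,180,232),("top",328,354,168,212)):
    I=np.load("a.npy" if n=="scene" else "b.npy").astype(int)
    print(n)
    for v in range(y0,y1):
        r=I[v,x0:x1];w=[x0+i for i,p in enumerate(r) if p.min()>140]
        yel=["%d"%(x0+i) for i,p in enumerate(r) if p[0]>110 and p[0]-p[2]>35]
        # subpixel sum of bar brightness
        g=np.clip((r.min(1)-40)/(200-40),0,1)
        print(v,w[:1],w[-1:],"yel",yel[:1],yel[-1:],len(yel))
E
```

```text
scene
180 [] [] yel ['156'] ['178'] 13
181 [] [] yel ['156'] ['178'] 5
182 [] [] yel ['161'] ['178'] 6
183 [] [] yel ['159'] ['178'] 6
184 [] [] yel ['176'] ['178'] 3
185 [166] [167] yel ['176'] ['178'] 3
186 [162] [167] yel ['176'] ['178'] 3
187 [161] [167] yel ['176'] ['178'] 3
188 [160] [168] yel ['176'] ['179'] 4
189 [160] [168] yel ['176'] ['179'] 4
190 [160] [168] yel ['176'] ['179'] 4
191 [160] [168] yel ['177'] ['179'] 3
192 [161] [168] yel ['177'] ['179'] 3
193 [161] [168] yel ['177'] ['179'] 3
194 [161] [168] yel ['177'] ['179'] 3
195 [161] [168] yel ['177'] ['179'] 3
196 [161] [168] yel ['177'] ['179'] 3
197 [161] [168] yel ['177'] ['179'] 3
198 [162] [168] yel ['177'] ['179'] 3
199 [162] [168] yel ['177'] ['179'] 3
200 [163] [168] yel ['174'] ['179'] 6
201 [163] [168] yel ['170'] ['179'] 10
202 [163] [178] yel ['170'] ['179'] 10
203 [162] [178] yel ['159'] ['179'] 14
204 [162] [179] yel ['156'] ['179'] 17
205 [158] [179] yel ['156'] ['179'] 17
206 [157] [179] yel ['156'] ['179'] 17
207 [158] [179] yel ['156'] ['179'] 18
208 [157] [168] yel ['156'] ['179'] 18
209 [158] [16
[... 1562 characters left out ...]
9] [353] yel ['328'] ['353'] 18
192 [329] [353] yel ['328'] ['353'] 18
193 [330] [353] yel ['328'] ['353'] 19
194 [330] [353] yel ['328'] ['353'] 18
195 [330] [353] yel ['329'] ['353'] 17
196 [330] [353] yel ['330'] ['353'] 16
197 [328] [353] yel ['330'] ['353'] 17
198 [328] [353] yel ['331'] ['353'] 16
199 [328] [351] yel ['332'] ['353'] 15
200 [328] [347] yel ['332'] ['349'] 10
201 [328] [347] yel ['335'] ['339'] 5
202 [328] [348] yel [] [] 0
203 [328] [348] yel [] [] 0
204 [328] [349] yel [] [] 0
205 [328] [349] yel [] [] 0
206 [328] [349] yel [] [] 0
207 [328] [349] yel [] [] 0
208 [328] [349] yel [] [] 0
209 [328] [351] yel [] [] 0
210 [328] [353] yel [] [] 0
211 [328] [353] yel [] [] 0
```

```bash
python3 - <<'E'
from h import *
print(tri((165.9,207),(342,195.5)))
for z in(95,105,115):print(z,plane("scene",165.9,207,z)[:2],plane("scene",164.2,185.7,z)[:2],plane("top",342,195.5,z)[:2],plane("top",338.6,172.7,z)[:2])
# sideways: drawer side-wall inner edges at top (142): top view row ~195
b=np.load("b.npy");a=np.load("a.npy")
print("top row195",b[195,322:390].tolist()[::1])
E
```

```text
(array([ 522.39564084, -256.70869355,   91.57512871]), np.float64(3.5904827627782163))
95 [ 524.72367453 -254.17801032] [ 432.81253728 -260.14790637] [ 521.66140256 -257.71588407] [ 612.31251427 -256.23842401]
105 [ 530.56712294 -252.13084812] [ 439.49664407 -258.04614096] [ 519.51836133 -255.26674994] [ 609.5324631  -253.79967207]
115 [ 536.41057135 -250.08368592] [ 446.18075086 -255.94437555] [ 517.37532009 -252.81761581] [ 606.75241194 -251.36092013]
top row195 [[71, 104, 86], [76, 107, 89], [76, 105, 87], [82, 109, 93], [101, 118, 101], [126, 130, 110], [144, 137, 113], [172, 160, 127], [232, 219, 161], [251, 245, 194], [253, 249, 203], [253, 248, 202], [253, 249, 205], [254, 250, 209], [252, 246, 196], [234, 220, 164], [185, 172, 133], [181, 179, 161], [230, 235, 235], [250, 252, 253], [253, 254, 254], [253, 254, 254], [253, 254, 254], [253, 253, 247], [254, 251, 224], [254, 251, 213], [254, 251, 210], [254, 251, 211], [253, 249, 203], [253, 248, 201], [253, 247, 203], [253, 249, 207], [254, 251, 209], [254, 251, 211], [254, 250, 205], [253, 248, 201], [252, 247, 201], [252, 245, 195], [252, 246, 198], [251, 245, 197], [246, 235, 179], [220, 202, 152], [172, 163, 137], [190, 197, 193], [244, 248, 250], [253, 254, 254], [253, 254, 255], [254, 254, 255], [254, 255, 255], [254, 255, 255], [253, 254, 254], [233, 238, 236], [173, 171, 158], [142, 137, 116], [129, 126, 105], [113, 114, 93], [98, 100, 84], [97, 100, 83], [95, 97, 83], [95, 95, 82], [112, 110, 90], [133, 127, 100], [143, 135, 105], [162, 152, 116], [222, 206, 152], [244, 236, 182], [221, 226, 175], [143, 193, 152]]
```

{"api": "carry_out", "payload": {
  "moves": [
    [[0, 0, 0, 0, 0, 1, 0.37], [0, 0, 0, 0, 0, 1, 0.37], [0, 0, 0, 0, 0, 1, 0.37], [0, 0, 0, 0, 0, 1, 0.37], [0, 0, 0, 0, 0, 1, 0.37]]
  ]
}}

```text
time: 9.77
tool_pos: [351.6, -127.6, 276.9]
eef_rot: [0.956, 0.293, -0.0, 0.0]
ft_force: [0.6, -0.2, 0.5]
width: 31.3
gripper_force: 0.0
```

{"api": "carry_out", "payload": {
  "moves": [
    [[0, 0, 0, 0, 0, 1, 0.37], [0, 0, 0, 0, 0, 1, 0.37], [0, 0, 0, 0, 0, 1, 0.37], [0, 0, 0, 0, 0, 1, 0.37], [0, 0, 0, 0, 0, 1, 0.37]]
  ]
}}

```text
time: 10.18
tool_pos: [351.6, -127.6, 276.9]
eef_rot: [0.999, 0.035, -0.0, 0.0]
ft_force: [0.8, -0.8, -0.3]
width: 31.9
gripper_force: 0.0
```

```bash
python3 - <<'E'
from h import *
s=ctrl.state();print(np.round(s["qpos"],2),np.round(s["tool_pos"],1),s["width"])
delta([525,-254,180],down(.077-np.pi/2))
E
```

```text
[-0.55  0.03  1.83 -0.    1.28  0.95] [ 351.6 -127.6  276.9] 31.942339693778333
shift units [5.47 4.61 3.23]
turn units [ 0.    0.   -0.06]
```

{"api": "carry_out", "payload": {
  "moves": [
    [[0.9, 0.77, 0, 0, 0, 0, 0.37], [0.9, 0.77, 0, 0, 0, 0, 0.37], [0.9, 0.77, 0, 0, 0, 0, 0.37], [0.9, 0.77, 0.4, 0, 0, 0, 0.37], [0.9, 0.77, 0.8, 0, 0, 0, 0.37]]
  ]
}}

```text
time: 10.6
tool_pos: [496.6, -234.1, 243.5]
eef_rot: [0.999, 0.038, 0.002, 0.002]
ft_force: [1.6, 0.1, 0.8]
width: 31.6
gripper_force: 0.0
```

{"api": "carry_out", "payload": {
  "moves": [
    [[0.9, 0.77, 1, 0, 0, 0, 0.37], [0.07, 0, 1, 0, 0, 0, 0.37], [0, 0, 0, 0, 0, 0, 0.37], [0, 0, 0, 0, 0, 0, 0.37], [0, 0, 0, 0, 0, 0, 0.37]]
  ]
}}

```text
time: 11.02
tool_pos: [522.2, -250.5, 186.2]
eef_rot: [0.999, 0.038, 0.001, 0.0]
ft_force: [0.7, -0.0, -0.5]
width: 31.5
gripper_force: 0.0
```

```bash
python3 - <<'E'
from h import *
s=ctrl.state();print(np.round(s["tool_pos"],1),s["ft_force"]);delta([525,-254,112])
a=snapshot("scene");r=R.from_quat(s["eef_rot"])
I=crop(a,135,170,64,64,600,600)
for y in(-16,16,-30,30):
  for x in(-11,11):
    q=(proj("scene",s["tool_pos"]+r.apply([x,y,12]))-[135,170]+.5)*9.375
    cv2.circle(I,tuple(int(v) for v in q),3,(0,0,255) if y>0 else (255,0,0),-1)
cv2.imwrite("pics/c6.png",I)
E
```

```text
[ 522.2 -250.5  186.2] [ 0.68834538 -0.03467032 -0.54958992]
shift units [0.08 0.12 2.47]
```

View pics/c6.png

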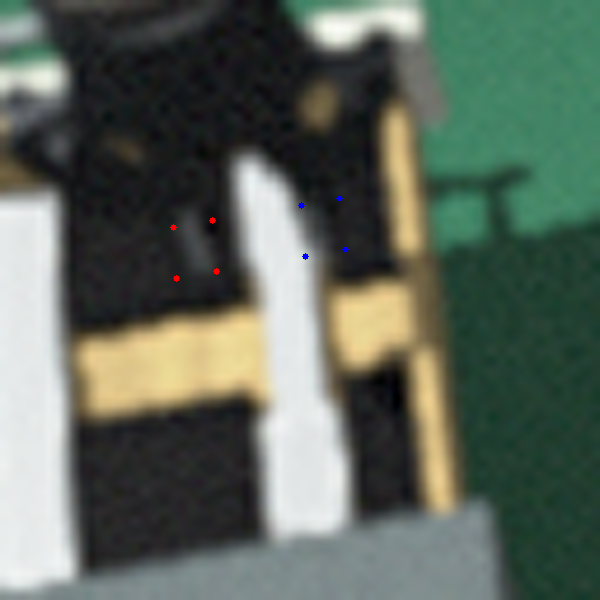

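The view shows the gripper behind the waist with the right-hand (blue) and left-hand (red) finger positions straddling the bar. The trough floor at the bar spans crop rows 298 to 385, and the waist centre is at column 298.

```bash
python3 - <<'E'
from h import *
c=lambda x,y:(135+x/9.375-.5,170+y/9.375-.5)
for zt in(95,100,105):print(zt,plane("scene",*c(302,385),zt)[:2]-[20,1.6],plane("scene",*c(295,298),zt-12)[:2]+[20,1.6],plane("scene",*c(298,345),zt)[:2])
delta([525,-253,112])
E
```

```text
95 [ 519.70577719 -252.96257012] [ 513.7154092  -254.72208919] [ 522.01936173 -252.80015505]
100 [ 522.55898505 -251.95186463] [ 516.74568141 -253.69992178] [ 524.95345334 -251.78287518]
105 [ 525.41219291 -250.94115914] [ 519.77595362 -252.67775436] [ 527.88754494 -250.76559531]
shift units [0.07 0.08 2.5 ]
```

{"api": "carry_out", "payload": {
  "moves": [
    [[0.02, 0.06, 0.6, 0, 0, 0, 0.37], [0, 0, 0.6, 0, 0, 0, 0.37], [0, 0, 0.5, 0, 0, 0, 0.37], [0, 0, 0.4, 0, 0, 0, 0.37], [0, 0, 0.2, 0, 0, 0, 0.37]]
  ]
}}

```text
time: 11.48
tool_pos: [523.0, -251.8, 116.5]
eef_rot: [0.999, 0.038, 0.001, 0.0]
ft_force: [-1.3, -0.2, 0.4]
width: 31.3
gripper_force: 0.0
```

{"api": "carry_out", "payload": {
  "moves": [
    [[0, 0, 0.1, 0, 0, 0, 0.37], [0, 0, 0.1, 0, 0, 0, 0.37], [0, 0, 0.05, 0, 0, 0, 0.37], [0, 0, 0, 0, 0, 0, 0.37], [0, 0, 0, 0, 0, 0, 0.37]]
  ]
}}

```text
time: 11.9
tool_pos: [523.4, -252.2, 108.7]
eef_rot: [0.999, 0.038, 0.001, 0.0]
ft_force: [0.2, -0.9, 0.7]
width: 31.6
gripper_force: 0.0
```

{"api": "carry_out", "payload": {
  "moves": [
    [[0, 0, 0.07, 0, 0, 0, 0.37], [0, 0, 0.07, 0, 0, 0, 0.37], [0, 0, 0.06, 0, 0, 0, 0.37], [0, 0, 0, 0, 0, 0, 0.37], [0, 0, 0, 0, 0, 0, 0.37]]
  ]
}}

```text
time: 12.32
tool_pos: [525.3, -253.4, 105.4]
eef_rot: [0.999, 0.037, 0.003, 0.002]
ft_force: [0.2, -2.4, 17.4]
width: 31.6
gripper_force: 6.3
```

{"api": "carry_out", "payload": {
  "moves": [
    [[0, 0, 0, 0, 0, 0, 0.15], [0, 0, 0, 0, 0, 0, 0.1], [0, 0, 0, 0, 0, 0, 0.1], [0, 0, 0, 0, 0, 0, 0.1], [0, 0, 0, 0, 0, 0, 0.1]]
  ],
  "grip_force": 40
}}

```text
time: 12.73
tool_pos: [525.7, -253.3, 106.3]
eef_rot: [0.999, 0.038, 0.004, 0.002]
ft_force: [-0.5, 0.1, 23.4]
width: 16.8
gripper_force: 53.6
```

{"api": "carry_out", "payload": {
  "moves": [
    [[0, 0, -0.1, 0, 0, 0, 0.1], [0, 0, -0.3, 0, 0, 0, 0.1], [0, 0, -0.5, 0, 0, 0, 0.1], [0, 0, -0.7, 0, 0, 0, 0.1], [0, 0, -0.8, 0, 0, 0, 0.1]]
  ]
}}

```text
time: 13.15
tool_pos: [522.0, -251.1, 173.4]
eef_rot: [0.999, 0.038, -0.002, -0.001]
ft_force: [0.7, -0.3, -1.6]
width: 16.6
gripper_force: 40.3
```

{"api": "carry_out", "payload": {
  "moves": [
    [[0, 0, -0.8, 0, 0, 0, 0.1], [0, 0, -0.8, 0, 0, 0, 0.1], [0, 0, -0.5, 0, 0, 0, 0.1], [0, 0, -0.2, 0, 0, 0, 0.1], [0, 0, 0, 0, 0, 0, 0.1]]
  ]
}}

```text
time: 13.57
tool_pos: [523.3, -251.9, 244.1]
eef_rot: [0.999, 0.038, 0.001, 0.0]
ft_force: [-0.5, 0.7, -0.5]
width: 16.7
gripper_force: 40.3
```

```bash
python3 - <<'E'
from h import *
s=ctrl.state();print(np.round(s["qpos"],2),np.round(s["tool_pos"],1),s["width"],s["ft_force"])
delta([480,0,230],down(-np.pi/2))
a=snapshot("scene");
p=np.array(s["tool_pos"]);c=proj("scene",p).astype(int)
for v in range(c[1]-26,c[1]+34,2):
    print(v,"".join("#" if q.max()<60 else ("W" if q.min()>165 else ("." if q[1]>q[0]+20 else "+")) for q in a[v,c[0]-22:c[0]+22].astype(int)))
E
```

```text
[-0.58  0.44  1.37  0.    1.33  0.91] [ 523.3 -251.9  244.1] 16.70038973799522 [-0.5482207   0.68736439 -0.52409762]
shift units [-0.81 -8.48  0.46]
turn units [ 0.01 -0.02  0.72]
158 +++++++++#########+#######..................
160 #############++++##########.................
162 +######+++++#################...............
164 .#############################......##......
166 ..####################################+.....
168 ...###########################+########.....
170 +++##########################..+######+....W
172 ++#########################++..######+WWWWWW
174 ###########################+++######++WWWW++
176 ##+##############++++++############+++++++++
178 +######+##########++WWW+##########++++++++++
180 W++################+WWWW++####++++++++++++++
182 +++++++############++WWWW++###++++++++++++++
184 ++++++++++++++++#+++#+++++++###+++++######++
186 +++++++++++++++++#+++++++++++++++++#######++
188 +++++++++++++######+++++++++++++++++######++
190 +++++++##############++++WW+++++++++######++
192 WWWWWWW+############++WWWWWW+++++++++######+
194 WWWWWWW+###########++WWWWWWWW++++++++######+
196 WWWWWWW+###########+WWWWWWWWWW+++++++######+
198 WWWWWWW+###########++WWWWWWWWW+++++++######+
200 WWWWWWW+###########++WWWWWWWWW++++++++++++++
202 WWWWWWW+###########++WWWWWWWWW++++++++++++++
204 WWWWWWW++#######+++++WWWWWWWWW++++++++++++++
206 WWWWWWW+++++++++++++WWWWWWWWWW++++++++++++++
208 WWWWWWW+++++++++++++++++++++++++++++++++++++
210 WWWWWWWW+++++++++++++++++++++++++++++++#####
212 WWWWWWWW+++++++++++++++++++++++++++++++#####
214 WWWWWWWW++++++++++##########+++++++++++#####
216 WWWWWWWW+###################+++++++++++#####
```

{"api": "carry_out", "payload": {
  "moves": [
    [[-0.1, -0.8, 0, 0, 0, 0.5, 0.1], [-0.1, -0.95, 0, 0, 0, 0.5, 0.1], [-0.1, -0.95, 0, 0, 0, 0, 0.1], [-0.1, -0.95, 0, 0, 0, 0, 0.1], [-0.1, -0.95, 0, 0, 0, 0, 0.1]]
  ]
}}

```text
time: 14.03
tool_pos: [506.8, -112.5, 240.9]
eef_rot: [1.0, -0.015, -0.002, -0.001]
ft_force: [0.8, -0.6, -0.6]
width: 16.4
gripper_force: 40.3
```

{"api": "carry_out", "payload": {
  "moves": [
    [[-0.1, -0.95, 0, 0, 0, 0, 0.1], [-0.1, -0.95, 0, 0, 0, 0, 0.1], [-0.1, -0.95, 0, 0, 0, 0, 0.1], [-0.1, -0.9, 0.5, 0, 0, 0, 0.1], [0, 0, 1, 0, 0, 0, 0.1]]
  ]
}}

```text
time: 14.45
tool_pos: [499.7, 2.7, 198.8]
eef_rot: [1.0, -0.013, 0.002, -0.001]
ft_force: [0.7, -0.0, -1.6]
width: 16.9
gripper_force: 40.3
```

{"api": "carry_out", "payload": {
  "moves": [
    [[0, 0, 1, 0, 0, 0, 0.1], [0, 0, 1, 0, 0, 0, 0.1], [0, 0, 1, 0, 0, 0, 0.1], [0, 0, 1, 0, 0, 0, 0.1], [0, 0, 0.5, 0, 0, 0, 0.1]]
  ]
}}

```text
time: 14.87
tool_pos: [496.0, -0.6, 58.2]
eef_rot: [1.0, -0.015, -0.004, -0.001]
ft_force: [-0.8, -1.5, -0.6]
width: 16.7
gripper_force: 40.3
```

```bash
python3 - <<'E'
from h import *
s=ctrl.state();print(np.round(s["qpos"],2),np.round(s["tool_pos"],1),s["width"],s["ft_force"])
delta([s["tool_pos"][0],s["tool_pos"][1],16],down(-np.pi/2-.026))
E
```

```text
[-0.16  0.53  1.82  0.    0.79  1.44] [496.   -0.6  58.2] 16.69961401499226 [-0.79431638 -1.47478104 -0.62971139]
shift units [0.01 0.   1.41]
turn units [-0.01  0.08 -0.03]
```

{"api": "carry_out", "payload": {
  "moves": [
    [[0, 0, 0.5, 0, 0, 0, 0.1], [0, 0, 0.4, 0, 0, 0, 0.1], [0, 0, 0.2, 0, 0, 0, 0.1], [0, 0, 0.1, 0, 0, 0, 0.1], [0, 0, 0, 0, 0, 0, 0.1]]
  ]
}}

```text
time: 15.28
tool_pos: [498.5, -1.1, 25.9]
eef_rot: [1.0, -0.015, -0.001, -0.0]
ft_force: [-0.2, 1.1, -0.6]
width: 16.6
gripper_force: 40.3
```

{"api": "carry_out", "payload": {
  "moves": [
    [[0, 0, 0.05, 0, 0, 0, 0.1], [0, 0, 0.05, 0, 0, 0, 0.1], [0, 0, 0.04, 0, 0, 0, 0.1], [0, 0, 0, 0, 0, 0, 0.1], [0, 0, 0, 0, 0, 0, 0.1]]
  ]
}}

```text
time: 15.7
tool_pos: [499.5, -1.3, 23.0]
eef_rot: [1.0, -0.015, 0.0, -0.0]
ft_force: [-0.9, 0.4, -0.5]
width: 16.9
gripper_force: 40.3
```

{"api": "carry_out", "payload": {
  "moves": [
    [[0, 0, 0.08, 0, 0, 0, 0.1], [0, 0, 0.06, 0, 0, 0, 0.1], [0, 0, 0.05, 0, 0, 0, 0.1], [0, 0, 0, 0, 0, 0, 0.1], [0, 0, 0, 0, 0, 0, 0.1]]
  ]
}}

```text
time: 16.12
tool_pos: [499.3, -1.2, 16.9]
eef_rot: [1.0, -0.015, -0.0, -0.0]
ft_force: [-0.5, 0.4, -0.9]
width: 17.1
gripper_force: 40.3
```

{"api": "carry_out", "payload": {
  "moves": [
    [[0, 0, 0.04, 0, 0, 0, 0.1], [0, 0, 0, 0, 0, 0, 0.1], [0, 0, 0, 0, 0, 0, 0.1], [0, 0, 0, 0, 0, 0, 0.1], [0, 0, 0, 0, 0, 0, 0.1]]
  ]
}}

```text
time: 16.53
tool_pos: [499.4, -1.2, 15.9]
eef_rot: [1.0, -0.015, 0.0, -0.0]
ft_force: [0.1, -0.4, -1.1]
width: 16.8
gripper_force: 40.3
```

{"api": "carry_out", "payload": {
  "moves": [
    [[0, 0, 0.03, 0, 0, 0, 0.1], [0, 0, 0.03, 0, 0, 0, 0.1], [0, 0, 0, 0, 0, 0, 0.1], [0, 0, 0, 0, 0, 0, 0.1], [0, 0, 0, 0, 0, 0, 0.1]]
  ]
}}

```text
time: 16.95
tool_pos: [499.5, -1.2, 14.4]
eef_rot: [1.0, -0.015, 0.0, 0.0]
ft_force: [-2.0, 0.6, 5.9]
width: 16.9
gripper_force: 43.3
```

{"api": "carry_out", "payload": {
  "moves": [
    [[0, 0, 0, 0, 0, 0, 0.3], [0, 0, 0, 0, 0, 0, 0.4], [0, 0, 0, 0, 0, 0, 0.4], [0, 0, -0.3, 0, 0, 0, 0.5], [0, 0, -0.5, 0, 0, 0, 0.55]]
  ]
}}

```text
time: 17.37
tool_pos: [498.3, -1.1, 37.4]
eef_rot: [1.0, -0.015, -0.002, -0.0]
ft_force: [-0.0, -0.2, 0.4]
width: 47.0
gripper_force: 0.0
```

{"api": "carry_out", "payload": {
  "moves": [
    [[0, 0, -0.8, 0, 0, 0, 0.55], [-0.6, 0, -0.8, 0, 0, 0, 0.55], [-0.9, 0, 0, 0, 0, 0, 0.55], [-0.7, 0, 0, 0, 0, 0, 0.55], [0, 0, 0, 0, 0, 0, 0.55]]
  ]
}}

```text
time: 17.78
tool_pos: [429.3, 1.3, 86.5]
eef_rot: [1.0, -0.015, -0.002, -0.0]
ft_force: [0.0, -0.3, -0.9]
width: 46.8
gripper_force: 0.0
```

```bash
python3 - <<'E'
from h import *
s=ctrl.state();print(np.round(s["qpos"],2),np.round(s["tool_pos"],1),s["width"])
for n in("scene","top"):
    I=snapshot(n);c=proj(n,[500,-1,12]).astype(int);x0,y0=c-[30,40]
    m=(I[y0:y0+80,x0:x0+60].min(2)>150).astype(np.uint8)
    k,l,st,ce=cv2.connectedComponentsWithStats(m)
    print(n,c)
    for i in range(1,k):
        if st[i,4]>40:
            pts=np.argwhere(l==i)[:,::-1]+[x0,y0];box=cv2.minAreaRect(pts.astype(np.float32))
            print(st[i],ce[i]+[x0,y0],box,plane(n,*(box[0]),12))
            for v in range(pts[:,1].min(),pts[:,1].max()+1,3):
                q=pts[pts[:,1]==v][:,0];print(v,q.min(),q.max(),end="; ")
E
```

```text
[-0.18  0.39  1.98  0.    0.77  1.42] [429.3   1.3  86.5] 46.78898041861865
scene [236 204]
[ 23  21  14  59 407] [236.05896806 216.6953317 ] ((235.5, 214.0), (58.0, 13.0), 90.0) [541.91683698  -8.87807823  12.        ]
185 236 237; 188 232 238; 191 232 237; 194 232 239; 197 233 238; 200 234 238; 203 234 238; 206 235 239; 209 235 239; 212 234 241; 215 234 241; 218 234 241; 221 231 242; 224 232 234; 227 234 236; 230 235 237; 233 235 241; 236 231 242; 239 229 242; 242 229 236; top [274 210]
[ 19  20  41  31 853] [282.1887456  206.29425557] ((283.53082275390625, 205.2538604736328), (40.807430267333984, 28.652021408081055), 7.125016689300537) [518.30003636 -39.56457383  12.        ]
190 271 277; 193 271 278; 196 265 279; 199 264 303; 202 264 303; 205 263 303; 208 263 303; 211 263 303; 214 269 303; 217 270 294; 220 289 289; [16 53 11 15 89] [263.7752809  229.98876404] ((263.0990905761719, 230.2217254638672), (7.964543342590332, 14.860673904418945), 29.05460548400879) [424.79450664  50.17639313  12.        ]
223 265 265; 226 262 270; 229 261 267; 232 261 266; 235 260 265; [ 39  56  21  24 293] [295.94197952 237.97952218] ((293.0, 237.5), (23.0, 20.0), 90.0) [386.77197362 -64.36726742  12.        ]
226 293 295; 229 285 303; 232 290 303; 235 291 303; 238 291 303; 241 290 303; 244 290 303; 247 289 303;
```

```bash
python3 - <<'E'
from h import *
print(plane("scene",237.5,222,12),plane("top",274.3,189.3,12),proj("scene",[585,-3,12]),proj("top",[585,-3,12]),proj("top",[535,-3,12]),proj("top",[465,-1,12]))
a=snapshot("scene");b=snapshot("top")
for n,I,x0,y0 in(("s",a,222,180),("t",b,260,184)):
    print(n)
    for v in range(y0,y0+46): print(v," ".join("%3d"%q.min() for q in I[v,x0:x0+26]))
E
```

```text
[576.67585021  -5.06800548  12.        ] [586.68467374  -8.6546803   12.        ] [238.29333239 223.9114092 ] [272.94121135 189.81198214] [274.04832397 201.89385302] [275.12291633 219.14315914]
s
180  65  69  56  40  43  58  61  63  58  63  64  64  61  66  64  61  62  60  58  60  72  53  48  60  63  63
181  66  68  54  47  41  57  63  56  65  62  63  63  64  61  56  63  62  61  62  60  66  64  58  61  60  58
182  62  64  59  57  51  63  64  60  59  59  61  60  64  65  57  59  63  63  62  63  68  62  60  63  64  66
183  60  67  64  58  68  71  66  61  60  62  58  61  62  59  54  59  59  62  56  64  66  62  70  65  60  62
184  68  63  65  62  64  68  69  58  59  62  64  70  74  75  88  93  82  61  62  62  60  64  61  67  66  64
185  66  65  69  60  64  64  67  67  59  86 109 120 127 139 156 173 150  89  59  59  65  61  65  58  66  60
186  66  64  65  66  63  66  62  62  70 115 163 182 189 201 215 226 195 106  56  62  63  61  64  65  64  61
187  69  63  66  63  64  65  61  61  78 136 196 220 223 220 225 222 190 103  48  58  59  61  62  64  65  63
188  63  66  66  62  66  64  63  57  75 
[... 8333 characters left out ...]
 126 125 124 123 120 119 119 117 119 120 116 114 110
224  97 131 157 162 161 161 162 152 147 149 143 147 146 141 143 142 138 135 128 131 128 128 128 127 124 124
225  99 139 162 168 165 167 163 162 151 152 153 150 151 145 146 141 142 136 133 136 137 137 137 140 139 138
226 106 150 168 170 174 171 171 160 154 150 152 148 144 147 142 139 139 138 137 139 142 142 142 143 144 144
227 111 152 173 177 177 177 170 158 150 148 144 141 142 136 136 133 137 135 137 140 140 148 146 146 153 152
228 117 158 173 180 180 179 170 155 144 142 139 136 131 127 127 130 131 133 134 137 141 145 148 152 154 158
229 123 162 179 180 184 186 166 147 141 139 133 126 123 127 124 122 123 127 128 131 136 138 140 142 145 151
```

```bash
python3 - <<'E'
from h import *
for u,v in((235,185.2),(236,197.2),(238,211.4),(239,223.6)):print(plane("scene",u,v,12)[:2])
print(plane("top",274.2,189.6,12)[:2])
for rr,u in((188,234.5),(203,236.6),(217,238.3)):print(plane("scene",u,rr,12)[:2])
E
```

```text
[412.06091134   3.13698796]
[468.17871259   1.06388301]
[532.01150175   1.82238848]
[ 5.84064007e+02 -2.26781418e-01]
[585.47453545  -8.14089844]
[ 4.24986538e+02 -2.56068859e-01]
[494.52108291   0.54247658]
[5.56092672e+02 2.73097848e-01]
```

{"api": "carry_out", "payload": {
  "moves": [
    [[-0.07, 0, 0.6, 0, 0, 0, 0.55], [0, 0, 0.7, 0, 0, 0, 0.55], [0, 0, 0.5, 0, 0, 0, 0.55], [0, 0, 0.3, 0, 0, 0, 0.55], [0, 0, 0.1, 0, 0, 0, 0.55]]
  ]
}}

```text
time: 18.4
tool_pos: [431.3, 0.8, 18.6]
eef_rot: [1.0, -0.015, -0.001, -0.0]
ft_force: [0.5, -0.1, -0.5]
width: 46.8
gripper_force: 0.0
```

{"api": "carry_out", "payload": {
  "moves": [
    [[0, 0, 0, 0, 0, 0, 0.55], [0, 0, 0, 0, 0, 0, 0.55], [0, 0, 0, 0, 0, 0, 0.55], [0, 0, 0, 0, 0, 0, 0.55], [0, 0, 0, 0, 0, 0, 0.55]]
  ]
}}

```text
time: 18.82
tool_pos: [431.7, 0.7, 20.6]
eef_rot: [1.0, -0.015, 0.001, 0.0]
ft_force: [0.2, 0.2, -0.1]
width: 47.2
gripper_force: 0.0
```

```bash
python3 - <<'E'
from h import *
s=ctrl.state();print(np.round(s["tool_pos"],1),s["width"],R.from_quat(s["eef_rot"]).as_matrix()[:,1])
delta([427,1,18],down(-np.pi/2-.028))
a=snapshot("scene");b=snapshot("top")
# knob dark blob centroids
print(proj("scene",[568,278,207]),proj("top",[568,278,207]))
for n,I,x,y in(("scene",a,319,184),("top",b,197,188)):
    sub=I[y-10:y+11,x-12:x+13];m=(sub.max(2)<62).astype(np.uint8)
    k,l,st,ce=cv2.connectedComponentsWithStats(m)
    for i in range(1,k):
        if st[i,4]>12:
            c=ce[i]+[x-12,y-10];print(n,st[i],c,plane(n,*c,207))
c=proj("scene",[568,278,30]).astype(int);print(c)
for v in range(c[1]-8,c[1]+12):print(v," ".join("%3d"%q.min() for q in a[v,c[0]-16:c[0]+10]))
print(c[0]-16)
E
```

```text
[431.7   0.7  20.6] 47.21008057663119 [-2.91968388e-02 -9.99573673e-01  1.27819569e-04]
shift units [-0.16 -0.01  0.09]
turn units [ 0.   -0.01 -0.01]
[318.84672404 183.78009948] [195.90970967 187.25230284]
scene [  0   0  25  15 174] [316.0862069  181.27586207] [556.92353244 271.06517333 207.        ]
[311 208]
200  37  34  32  31  31  32  33  33  27  29  40  55  62  60  54  64  72  76  79  77  77  76  79  83  83  74
201  33  30  29  37  38  32  33  34  31  31  40  59  59  55  52  58  61  70  84 100 101  97  95  98 102  95
202  30  27  34  33  30  33  33  33  20  36  47  67  67  65  57  45  48  71  95 117 119 120 121 124 121 112
203  28  35  31  38  45  52  49  49  55  72  92 102 111 106  72  52  45  66 102 118 127 125 125 126 118 121
204  32  32  35  69  93  97  90  92  95 119 144 150 156 141  99  50  46  76 106 126 125 126 121 119 121 119
205  43  34  48  93 125 126 118 122 122 147 169 179 177 157 108  61  52  80 109 126 122 122 119 123 122 119
206  59  46  52  94 124 125 125 123 126 146 170 180 178 166 132  92  76  90 105 119 118 117 119 120 121 123
207  61  61  62  91 115 123 12
[... 677 characters left out ...]
 179 179 179 176 153 104 107 124 127 124 122 117
214  64  67  62  67  75 103 121 120 121 119 129 155 180 183 181 177 173 161 137 104 104 121 127 126 120 121
215  64  64  64  62  72 101 122 120 120 120 127 144 161 157 158 148 137 121 111  92 100 114 125 128 121 122
216  64  68  65  59  68 100 123 121 120 117 120 115 105 107 102  97  93  88  88  86  96 107 121 125 125 122
217  61  62  64  63  62  89 113 124 119 117 118 106 100 100  98  97 101  96  96  95  88 102 126 126 124 122
218  64  65  66  60  64  88 107 120 122 119 122 118 118 117 117 116 114 115 115 108  94 103 125 121 122 125
219  67  65  57  62  63  76 101 119 122 123 119 119 119 122 119 120 123 122 124 110  95 101 114 122 124 121
295
```

```bash
python3 - <<'E'
from h import *
for u,v in((304.9,210),(305.7,213.5),(309,215.2),(312,214.8)):print("anvil",plane("scene",u,v,30)[:2])
for u,v in((298.6,210),(299.6,215),(300.3,219)):print("base",plane("scene",u,v,14)[:2])
E
```

```text
anvil [569.25045473 253.4316845 ]
anvil [584.33899845 253.24967511]
anvil [593.05573648 264.0366847 ]
anvil [592.89522642 275.62219623]
base [557.83132118 233.29034211]
base [579.57803409 232.69175814]
base [596.65980361 231.8441893 ]
```

{"api": "carry_out", "payload": {
  "moves": [
    [[-0.16, 0, 0.05, 0, 0, 0, 0.55], [0, 0, 0, 0, 0, 0, 0.4], [0, 0, 0, 0, 0, 0, 0.25], [0, 0, 0, 0, 0, 0, 0.2], [0, 0, 0, 0, 0, 0, 0.2]]
  ],
  "grip_force": 60
}}

```text
time: 19.33
tool_pos: [425.8, 1.0, 18.7]
eef_rot: [1.0, -0.015, -0.001, -0.0]
ft_force: [-3.1, 0.7, 6.0]
width: 26.1
gripper_force: 59.1
```

{"api": "carry_out", "payload": {
  "moves": [
    [[0, 0, 0, 0, 0, 0, 0.2], [0, 0, -0.1, 0, 0, 0, 0.2], [0, 0, -0.2, 0, 0, 0, 0.2], [0, 0, -0.3, 0, 0, 0, 0.2], [0, 0, -0.3, 0, 0, 0, 0.2]]
  ]
}}

```text
time: 19.75
tool_pos: [426.5, 0.9, 46.2]
eef_rot: [1.0, -0.015, -0.0, -0.0]
ft_force: [0.5, 0.2, -2.3]
width: 26.1
gripper_force: 59.2
```

```bash
python3 - <<'E'
from h import *
f=lambda x,y,z:np.round(plane("top",x/1.5625,y/1.5625,z)[:2])
for n,x,y,z in(("pinkL",331,438,14),("pinkR",369,444,14),("pinkTR",382,372,14),("pinkTL",350,365,80),("orFL",241,475,14),("orFR",278,477,14),("orBR",289,402,14),("washA",430,264,0),("washB",376,228,0),("beaker",260,365,0),("beakerR",275,358,40),("jar",258,278,0)):print(n,f(x,y,z))
E
```

```text
pinkL [248. 261.]
pinkR [227. 170.]
pinkTR [400. 125.]
pinkTL [414. 199.]
orFL [179. 482.]
orFR [167. 393.]
orBR [344. 360.]
washA [675. -21.]
washB [787. 114.]
beaker [444. 432.]
beakerR [452. 386.]
jar [673. 431.]
```

{"api": "carry_out", "payload": {
  "moves": [
    [[0.2, -0.3, -0.4, 0, 0, 0, 0.2], [0.5, -0.6, 0, 0, 0, 0, 0.2], [0.5, -0.7, 0, 0, 0, 0, 0.2], [0.5, -0.7, 0, 0, 0, 0, 0.2], [0.4, -0.7, 0, 0, 0, 0, 0.2]]
  ]
}}

```text
time: 20.17
tool_pos: [493.5, 90.0, 58.6]
eef_rot: [1.0, -0.015, 0.001, -0.0]
ft_force: [0.2, 0.1, -0.5]
width: 26.1
gripper_force: 59.2
```

{"api": "carry_out", "payload": {
  "moves": [
    [[0, -0.7, 0, 0, 0, 0, 0.2], [0, -0.6, 0, 0, 0, 0, 0.2], [0, -0.5, 0, 0, 0, 0, 0.2], [0, -0.3, 0, 0, 0, 0, 0.2], [0, 0, 0, 0, 0, 0, 0.2]]
  ]
}}

```text
time: 20.58
tool_pos: [494.0, 153.4, 58.1]
eef_rot: [1.0, -0.014, 0.0, -0.0]
ft_force: [-0.4, 0.4, -1.0]
width: 26.2
gripper_force: 59.2
```

```bash
python3 - <<'E'
from h import *
s=ctrl.state();print(np.round(s["qpos"],2),np.round(s["tool_pos"],1),s["width"],np.round(s["ft_force"],1))
delta([495,280.1,56],down(-np.pi/2-.028))
E
```

```text
[0.15 0.56 1.77 0.   0.81 1.75] [494.  153.4  58.1] 26.216440449250136 [-0.4  0.4 -1. ]
shift units [-0.08 -4.22  0.07]
turn units [-0.   -0.01  0.01]
```

```bash
python3 - <<'E'
from h import *
s=ctrl.state();t=np.array(s["tool_pos"]);ex=R.from_quat(s["eef_rot"]).as_matrix()[:,0]
e=t+ex*158;e[2]=t[2]-6.5;print("exp end",e)
for n,I in(("scene",snapshot("scene")),("top",snapshot("top"))):
    c=proj(n,e);print(n,c);x0,y0=(c-[9,8]).astype(int)
    print(x0)
    for v in range(y0,y0+17):print(v," ".join("%3d"%q.min() for q in I[v,x0:x0+19]))
E
```

```text
exp end [651.94141618 149.11416643  51.58847016]
scene [282.14244538 230.62444976]
273
222  62  62  60  96 164 214 222 222 219 219 219 199 146  62  26  34  45  66  57
223  64  64  65  92 162 212 221 218 218 218 222 220 183  90  27  33  47  61  63
224  64  62  59  83 152 207 219 219 219 218 222 228 202 106  25  23  41  52  59
225  64  62  58  82 138 204 218 220 220 218 223 221 188  96  23  20  35  36  49
226  65  58  59  74 125 193 219 222 220 218 220 219 191 102  36  32  25  30  48
227  65  65  63  64 106 171 218 223 219 219 219 221 192 114  46  30  31  36  50
228  65  62  58  63  99 163 214 221 221 223 222 222 205 147  65  26  39  26  42
229  61  62  63  63  97 170 219 225 220 218 225 219 216 179  89  28  23  27  32
230  64  72  64  61  88 156 206 206 198 194 185 185 194 168  86  28  31  29  28
231  64  64  63  60  73 124 161 159 141 132 123 117 116  95  49  21  31  20  36
232  63  67  64  60  62  85 106  99  90  82  71  59  52  41  29  26  26  25  34
233  68  63  67  66  58  67  71  70  63  62  53  48  35  27  31  34  37  30  31
234  68  69  65  65  63  64  58  69  59  63  62  46  
[... 1042 characters left out ...]
  95  94 106 149 198 221 222 222 218 200 162 120  96  96  97
175  90  91  91  94  91  92 117 185 238 249 250 250 249 241 209 140 101  95  94
176  88  86  81  85  86  86 112 187 241 250 251 252 250 247 220 149 105  95  96
177  87  80  73  68  68  74  97 171 235 250 251 250 251 247 225 160 106  95 104
178  89  78  67  66  64  68  87 162 234 249 250 250 249 245 222 158 110 103 115
179  89  80  70  66  65  69  85 154 230 247 248 245 239 234 204 150 117 110 121
180  92  77  71  68  69  73  86 142 211 232 229 220 204 189 167 143 136 122 124
181  95  85  78  80  87  94 107 129 166 183 175 165 159 156 153 148 144 136 125
182 105 102 105 109 118 122 130 137 145 150 151 150 152 154 155 157 160 151 135
```

{"api": "carry_out", "payload": {
  "moves": [
    [[0, -0.6, 0, 0, 0, 0, 0.2], [0, -0.8, 0, 0, 0, 0, 0.2], [0, -0.8, 0, 0, 0, 0, 0.2], [0, -0.7, 0, 0, 0, 0, 0.2], [-0.05, -0.6, 0, 0, 0, 0, 0.2]]
  ]
}}

```text
time: 21.1
tool_pos: [496.0, 257.1, 57.7]
eef_rot: [1.0, -0.015, 0.0, -0.0]
ft_force: [-0.4, -1.4, -1.4]
width: 26.1
gripper_force: 59.3
```

{"api": "carry_out", "payload": {
  "moves": [
    [[0, -0.4, 0, 0, 0, 0, 0.2], [0, -0.3, 0, 0, 0, 0, 0.2], [0, 0, 0, 0, 0, 0, 0.2], [0, 0, 0, 0, 0, 0, 0.2], [0, 0, 0, 0, 0, 0, 0.2]]
  ]
}}

```text
time: 21.52
tool_pos: [496.1, 276.9, 57.4]
eef_rot: [1.0, -0.015, -0.0, 0.0]
ft_force: [0.2, -0.2, -1.6]
width: 25.9
gripper_force: 59.3
```

```bash
python3 - <<'E'
from h import *
s=ctrl.state();print(np.round(s["tool_pos"],1),s["width"],np.round(s["ft_force"],1))
delta([495,280.1,49],down(-np.pi/2-.028))
I=np.hstack([crop(snapshot("scene"),275,170,75,75,400,400),crop(snapshot("top"),170,145,75,75,400,400)])
cv2.imwrite("pics/c7.png",I)
E
```

```text
[496.1 276.9  57.4] 25.87253546357972 [ 0.2 -0.2 -1.6]
shift units [-0.04 -0.1   0.28]
turn units [ 0.    0.   -0.02]
```

View pics/c7.png

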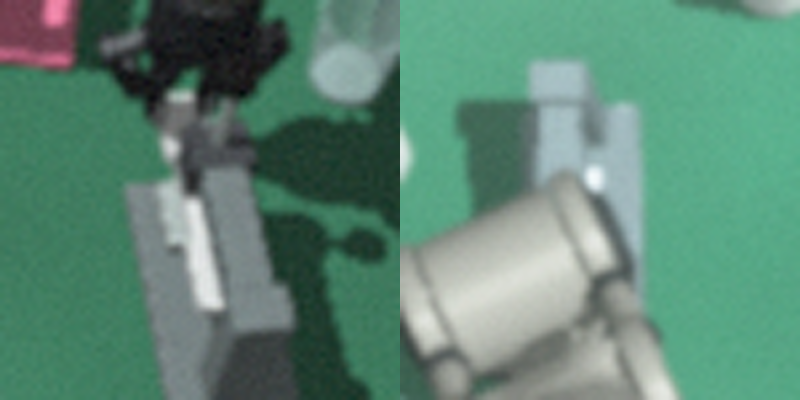

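The bar lies along the gauge under the head: scene crop, bar from (175,130) to (210,305), with the anvil strip on its left about 10 mm wide, as expected for a centred bar. Now I'll lower it.

{"api": "carry_out", "payload": {
  "moves": [
    [[-0.03, -0.1, 0, 0, 0, 0, 0.2], [0, 0, 0.1, 0, 0, 0, 0.2], [0, 0, 0.1, 0, 0, 0, 0.2], [0, 0, 0.04, 0, 0, 0, 0.2], [0, 0, 0, 0, 0, 0, 0.2]]
  ]
}}

```text
time: 22.03
tool_pos: [495.0, 280.8, 49.8]
eef_rot: [1.0, -0.015, -0.0, 0.0]
ft_force: [-0.5, -0.3, -0.1]
width: 26.0
gripper_force: 59.3
```

{"api": "carry_out", "payload": {
  "moves": [
    [[0, 0, 0.03, 0, 0, 0, 0.2], [0, 0, 0.03, 0, 0, 0, 0.2], [0, 0, 0, 0, 0, 0, 0.2], [0, 0, 0, 0, 0, 0, 0.2], [0, 0, 0, 0, 0, 0, 0.2]]
  ]
}}

```text
time: 22.45
tool_pos: [495.3, 281.0, 48.7]
eef_rot: [1.0, -0.015, 0.0, -0.0]
ft_force: [0.1, -0.0, 0.7]
width: 25.7
gripper_force: 59.5
```

{"api": "carry_out", "payload": {
  "moves": [
    [[0, 0, 0, 0, 0, 0, 0.36], [0, 0, 0, 0, 0, 0, 0.4], [0, 0, 0, 0, 0, 0, 0.5], [0, 0, 0, 0, 0, 0, 0.55], [0, 0, 0, 0, 0, 0, 0.55]]
  ]
}}

```text
time: 22.87
tool_pos: [495.3, 281.0, 48.5]
eef_rot: [1.0, -0.015, 0.0, -0.0]
ft_force: [-0.3, -0.2, 0.9]
width: 46.9
gripper_force: 0.0
```

{"api": "carry_out", "payload": {
  "moves": [
    [[-0.3, 0, 0, 0, 0, 0, 0.55], [-0.4, 0, -0.4, 0, 0, 0, 0.55], [0, 0, -0.8, 0, 0, 0, 0.55], [0, 0, -1, 0, 0, 0, 0.55], [0, 0, -1, 0, 0, 0, 0.3]]
  ]
}}

```text
time: 23.28
tool_pos: [472.9, 281.5, 145.1]
eef_rot: [1.0, -0.014, -0.001, 0.0]
ft_force: [1.1, 0.7, 0.0]
width: 36.2
gripper_force: 0.0
```

{"api": "carry_out", "payload": {
  "moves": [
    [[0, 0, -1, 0, 0, 0, 0], [0, 0, -1, 0, 0, 0, 0], [0, 0, -1, 0, 0, 0, 0], [0, 0, -1, 0, 0, 0, 0], [-0.5, 0.5, -0.3, 0, 0, 0, 0]]
  ]
}}

```text
time: 23.7
tool_pos: [461.1, 268.9, 277.9]
eef_rot: [1.0, -0.014, 0.004, -0.002]
ft_force: [-0.1, -0.4, 0.5]
width: -0.1
gripper_force: 0.0
```

{"api": "carry_out", "payload": {
  "moves": [
    [[-1, 1, 0, 0, 0, 0, 0], [-1, 1, 0, 0, 0, 0, 0], [0, 1, 0, 0, 0, 0, 0], [0, 1, 0, 0, 0, 0, 0], [0, 0, 0, 0, 0, 0, 0]]
  ]
}}

```text
time: 24.12
tool_pos: [395.1, 146.6, 273.7]
eef_rot: [1.0, -0.016, 0.0, 0.001]
ft_force: [-0.0, 1.2, -0.0]
width: -0.1
gripper_force: 0.0
```

```bash
python3 - <<'E'
from h import *
s=ctrl.state();print(np.round(s["qpos"],2),np.round(s["tool_pos"],1),s["width"],np.round(s["ft_force"],1))
delta([568,278.3,235],down(-np.pi/2-.028))
a=snapshot("scene");b=snapshot("top")
I=np.hstack([crop(a,285,170,60,60,400,400),crop(b,175,150,60,60,400,400)])
cv2.imwrite("pics/c8.png",I)
E
```

```text
[ 0.17  0.13  1.73 -0.    1.28  1.78] [395.1 146.6 273.7] -0.10378924101700954 [-0.   1.2 -0. ]
shift units [ 5.62 -4.57  1.28]
turn units [ 0.02 -0.   -0.04]
```

View pics/c8.png

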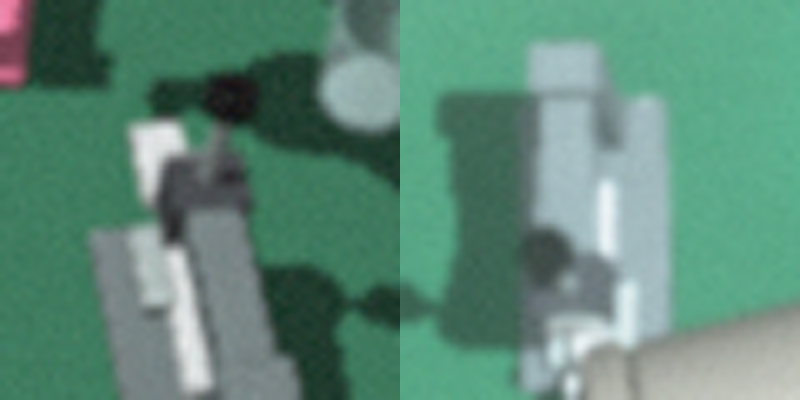

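The bar lies on the anvil, scene crop from (155,122) at the front end to (198,392) at the back end. The knob is at (232,98), so its centre is about (319.3,184.2) in the full image.

```bash
python3 - <<'E'
from h import *
c=lambda x,y:(285+x/6.667-.5,170+y/6.667-.5)
e=plane("scene",*c(157,121),42);f=plane("scene",*c(199,391),42);print(e,f,(e+f)/2)
print("knob",plane("scene",*c(232,98),207),"kt",plane("top",175+148/6.667-.5,150+255/6.667-.5,207))
E
```

```text
[479.88131868 283.7308287   42.        ] [653.51050853 268.75250163  42.        ] [566.69591361 276.24166516  42.        ]
knob [569.83978161 279.11955448 207.        ] kt [565.98566443 275.32151825 207.        ]
```

{"api": "carry_out", "payload": {
  "moves": [
    [[0.8, -0.7, 0, 0, 0, 0, 0], [0.9, -0.75, 0, 0, 0, 0, 0], [0.9, -0.75, 0, 0, 0, 0, 0], [0.9, -0.75, 0, 0, 0, 0, 0], [0.9, -0.75, 0, 0, 0, 0, 0]]
  ]
}}

```text
time: 24.63
tool_pos: [532.3, 259.7, 272.9]
eef_rot: [1.0, -0.014, -0.0, -0.0]
ft_force: [0.6, -0.7, 0.8]
width: -0.1
gripper_force: 0.0
```

{"api": "carry_out", "payload": {
  "moves": [
    [[0.8, -0.6, 0, 0, 0, 0, 0], [0.4, -0.3, 0, 0, 0, 0, 0], [0, 0, 0, 0, 0, 0, 0], [0, 0, 0.5, 0, 0, 0, 0], [0, 0, 0.5, 0, 0, 0, 0]]
  ]
}}

```text
time: 25.05
tool_pos: [567.9, 284.0, 243.3]
eef_rot: [1.0, -0.014, 0.0, -0.0]
ft_force: [-0.5, 0.2, -0.5]
width: 0.1
gripper_force: 0.0
```

{"api": "carry_out", "payload": {
  "moves": [
    [[0, 0, 0.2, 0, 0, 0, 0], [0, 0, 0, 0, 0, 0, 0], [0, 0, 0, 0, 0, 0, 0], [0, 0, 0, 0, 0, 0, 0], [0, 0, 0, 0, 0, 0, 0]]
  ]
}}

```text
time: 25.47
tool_pos: [568.7, 283.1, 238.8]
eef_rot: [1.0, -0.015, 0.001, -0.0]
ft_force: [0.0, 1.2, -0.6]
width: -0.3
gripper_force: 0.0
```

```bash
python3 - <<'E'
from h import *
delta([568,278.5,229],down(-np.pi/2-.028));print(ctrl.state()["ft_force"])
E
```

```text
shift units [-0.02  0.15  0.33]
turn units [-0.01 -0.02 -0.01]
[ 0.02523028  1.21001025 -0.57619036]
```

{"api": "carry_out", "payload": {
  "moves": [
    [[0, 0.14, 0, 0, 0, 0, 0], [0, 0, 0.15, 0, 0, 0, 0], [0, 0, 0.15, 0, 0, 0, 0], [0, 0, 0.1, 0, 0, 0, 0], [0, 0, 0.1, 0, 0, 0, 0]]
  ]
}}

```text
time: 25.88
tool_pos: [568.2, 278.5, 222.0]
eef_rot: [1.0, -0.015, -0.0, 0.0]
ft_force: [-1.0, -0.2, 1.3]
width: 0.1
gripper_force: 1.2
```

{"api": "carry_out", "payload": {
  "moves": [
    [[0, 0, 0.12, 0, 0, 0, 0], [0, 0, 0.12, 0, 0, 0, 0], [0, 0, 0.12, 0, 0, 0, 0], [0, 0, 0.1, 0, 0, 0, 0], [0, 0, 0.1, 0, 0, 0, 0]]
  ]
}}

```text
time: 26.3
tool_pos: [568.3, 278.6, 205.5]
eef_rot: [1.0, -0.015, -0.0, 0.0]
ft_force: [-1.5, -1.2, 1.9]
width: 0.1
gripper_force: 1.4
```

{"api": "carry_out", "payload": {
  "moves": [
    [[0, 0, 0.04, 0, 0, 0, 0], [0, 0, 0.03, 0, 0, 0, 0], [0, 0, 0.03, 0, 0, 0, 0], [0, 0, 0, 0, 0, 0, 0], [0, 0, 0, 0, 0, 0, 0]]
  ]
}}

```text
time: 26.72
tool_pos: [568.5, 278.9, 202.6]
eef_rot: [1.0, -0.015, 0.0, -0.0]
ft_force: [-0.6, -1.5, 0.6]
width: 0.2
gripper_force: 0.0
```

{"api": "carry_out", "payload": {
  "moves": [
    [[0, 0, 0.03, 0, 0, 0, 0], [0, 0, 0.03, 0, 0, 0, 0], [0, 0, 0, 0, 0, 0, 0], [0, 0, 0, 0, 0, 0, 0], [0, 0, 0, 0, 0, 0, 0]]
  ]
}}

```text
time: 27.13
tool_pos: [568.5, 278.9, 201.0]
eef_rot: [1.0, -0.015, 0.0, -0.0]
ft_force: [0.2, 0.1, 1.7]
width: 0.2
gripper_force: 0.7
```

{"api": "carry_out", "payload": {
  "moves": [
    [[0, 0, 0.03, 0, 0, 0, 0], [0, 0, 0.02, 0, 0, 0, 0], [0, 0, 0, 0, 0, 0, 0], [0, 0, 0, 0, 0, 0, 0], [0, 0, 0, 0, 0, 0, 0]]
  ]
}}

```text
time: 27.55
tool_pos: [568.5, 278.9, 200.0]
eef_rot: [1.0, -0.015, 0.001, -0.0]
ft_force: [-0.5, 1.7, 5.6]
width: 0.0
gripper_force: 2.6
```

{"api": "carry_out", "payload": {
  "moves": [
    [[0, 0, 0.02, 0, 0, 0, 0], [0, 0, 0.01, 0, 0, 0, 0], [0, 0, 0, 0, 0, 0, 0], [0, 0, 0, 0, 0, 0, 0], [0, 0, 0, 0, 0, 0, 0]]
  ]
}}

```text
time: 27.97
tool_pos: [568.5, 278.9, 200.0]
eef_rot: [1.0, -0.015, 0.001, -0.0]
ft_force: [-1.9, 1.2, 9.3]
width: 0.2
gripper_force: 4.7
```

The foot has stopped exactly where 12 mm is expected (TCP z = 200) and the force is rising. Lifting off now.

{"api": "carry_out", "payload": {
  "moves": [
    [[0, 0, -0.1, 0, 0, 0, 0], [0, 0, -0.3, 0, 0, 0, 0], [0, 0, -0.6, 0, 0, 0, 0], [0, 0, -0.8, 0, 0, 0, 0], [0, 0, -0.8, 0, 0, 0, 0]]
  ]
}}

```text
time: 28.38
tool_pos: [568.0, 278.4, 276.9]
eef_rot: [1.0, -0.015, -0.001, 0.0]
ft_force: [-0.9, -0.2, 1.3]
width: 0.1
gripper_force: 0.0
```

{"api": "carry_out", "payload": {
  "moves": [
    [[-0.8, 0.8, 0, 0, 0, 0, 0], [-0.9, 0.9, 0, 0, 0, 0, 0], [-0.9, 0.9, 0, 0, 0, 0, 0], [-0.9, 0.9, 0, 0, 0, 0, 0], [-0.8, 0.8, 0, 0, 0, 0, 0]]
  ]
}}

```text
time: 28.8
tool_pos: [433.7, 152.2, 276.5]
eef_rot: [1.0, -0.015, -0.0, 0.0]
ft_force: [1.1, -0.7, 0.6]
width: -0.0
gripper_force: 0.0
```

{"api": "carry_out", "payload": {
  "moves": [
    [[-0.3, 0.8, 0, 0, 0, 0, 0], [0, 0.8, 0, 0, 0, 0, 0], [0, 0.5, 0, 0, 0, 0, 0], [0, 0, 0, 0, 0, 0, 0], [0, 0, 0, 0, 0, 0, 0]]
  ]
}}

```text
time: 29.22
tool_pos: [424.9, 90.4, 276.8]
eef_rot: [1.0, -0.016, 0.0, -0.0]
ft_force: [0.3, 0.4, 0.1]
width: 0.1
gripper_force: 0.0
```

```bash
python3 - <<'E'
from h import *
s=ctrl.state();print(np.round(s["tool_pos"],1),np.round(s["ft_force"],1))
print(proj("scene",[568,278,186]),proj("top",[568,278,186]),proj("scene",[568,278,214]))
I=np.hstack([crop(snapshot("scene"),285,170,60,60,400,400),cv2.resize(snapshot("top")[:,:,::-1],(400,300))[:,:] if 0 else crop(snapshot("scene"),90,140,270,150,400,400)])
cv2.imwrite("pics/c9.png",I)
E
```

```text
[424.9  90.4 276.8] [0.3 0.4 0.1]
[317.83226024 187.10085955] [196.82159419 188.71290808] [319.1917891 182.6505587]
```

View pics/c9.png

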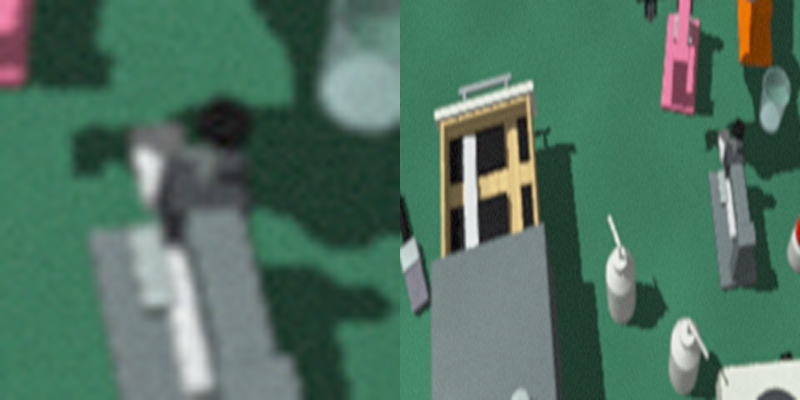

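The knob has come down to (225,122), the bar is unmoved in place, the drawer is open, and the plain bar is still in its pocket. Handing in.

```bash
python3 -c "
from bench import workorder
print(workorder.finish_job())"
```

```text
the job is handed in; nothing more can be done
None
```

The drawer is fully open, the dog-bone lies flat on the anvil with its waist under the lowered foot, which came to rest at the bar's 12 mm, and the job is handed in. One thing to flag: a brief 83 N wrist force appeared while reaching down to the handle, from a contact I did not identify; it is under the 120 N wrist limit, but I can't rule out the 40 N body limit.

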